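Return the balance weights to their graded seats

ROBOT

A 6-joint arm with a two-finger parallel gripper is mounted at the origin on a cart in front of the work surface, level with it; the furniture and walls round the work are solid. World frame = base frame: x ahead of the robot, y to its left, z up, the work surface at z = 0. Lengths are in m, angles in degrees, forces in N, time in s.
With the tool pointing down it reaches from about 0.35 to 0.725 m from the base axis. Payload 6 kg.
Tool frame: the origin (TCP) lies at the very end of the fingers, on their centre line; the grasp point (between the pads) lies grip_point_offset behind it (grip_point_offset is the distance from the TCP to the grasp point, in m); z points along the fingers, y is the direction in which the jaws open and shut (so a half turn about z gives the same grasp; the last joint's range is limited). The gripper opens to 85 mm and grips with 20 to 120 N. Pads are 22 mm wide; open, the fingers measure 114 mm over their backs; the gripper's body (76 mm by 85 mm) begins 54 mm behind the grasp point. The pads swing forward as they close: fully open they stand 13 mm farther back than shut.
Start: joints at [87.473, 2.303, 4.859, 0, -92.561, -19.12], TCP at [0.221, 0.558, 0.231] pointing down, gripper open.
Joint ranges: [-146.85, 146.85], [-73.84, 115.35], [-62.03, 85.46], [-188.31, 113.3], [-161.28, -10.13], [-171.36, 171.36]. Speed limits (degrees/s): [147.25, 147.25, 172.46, 180, 180, 180].

INTERFACE

Orientations are given as [roll, pitch, yaw] about the fixed x, y, z axes, in that order (R = Rz(yaw) Ry(pitch) Rx(roll)).
In Python, from bench import * gives the robot as it stands.
- The arm moves only by the shell command python3 -m inch 'ROWS' [OPENING] [FORCE]. ROWS is JSON, a list of rows, each a list of 6 numbers: the shift along the tool's x, y, z in m, then the turn, a rotation vector about the tool's x, y, z in degrees. In form: [[dx, dy, dz, ax, ay, az], ...]. A call has 1 to 10 rows; each row is the pose to reach, as a shift and turn from the pose commanded when the call began, along the tool's axes at that moment; what a row does not reach only later rows make up. A row lasts 1/12 s, in which the tool goes at most 41.7 mm and 7.16 degrees, less where a joint would pass 70% of its speed; a pose out of reach is approached as far as the arm can. A call with a gripper value outside its range is refused whole. OPENING is the opening, from -1 (shut) to 1 (fully open), so that 0 is half open, set as the call begins (- or left out, the last holds). The fingers move at their own pace and stop on an object; FORCE is the grip in N (left out, the last holds). Time passes only in rows, so rows that repeat a pose let the fingers close. It gives the time, the measured TCP pose, the force and the opening at its end, in the units of the state.
- get_state(): the state, without advancing time (a new reading comes with each control period).
- capture(name): name is "side" or "top" or "wrist"; returns the picture (420x560x3 uint8, red, green, blue); there is no depth.
- camera_model(name): a dict with "intrinsics" (3x3 intrinsics, pixels), "extrinsics" (4x4, takes a point from world to camera coordinates). Camera axes: x right, y up, looking along -z (the intrinsics and any distortion apply to the point x, -y, -z); pixel columns grow to the right and rows downward; lengths in m; the calibration is good to about 2 mm. A picture is of the moment at which its call begins: read the wrist's pose just before it. camera_model takes no time and is no camera call; for the wrist camera it gives the pose at the moment of the call.
- hand_in(): hands the job in, once; it reports no verdict.
The state is a dict: "time": time; "joints": joint angles; "joint_vel": joint speeds; "tau": joint torques, N m; "eef_pos": TCP position; "eef_rot": TCP orientation; "wrist_force": force on the tool from outside, world axes, zero at the start; "ft_torque": the same for the moment, N m; "width": opening from 0.0 (shut) to 1.0 (fully open).
Only numpy, scipy, OpenCV 4.12 (cv2) and the standard library are available. Lean on these libraries where they do the work, as an engineer would, in place of code of your own. Each camera call takes 0.05 s, during which the arm holds its last target.

TASK

The balance check is finished: put the four steel weights back on their storage plate, each upright and fully down in the seat bored for it, so that the row runs in order of size from the largest to the smallest. Lower each one gently, without dropping it or knocking a weight over, and leave the crucible and the dish where they stand.

Things in the scene. Friction and masses are not known exactly. Their poses are not given: they have to be found in the camera images.
- weight_500_center (a point): largest of the four polished steel balance weights (500 g): an upright round body 42 mm in diameter and 42 mm high, with a narrower neck and a knob 26 mm across on top, 62 mm high in all, loose. The point lies on its axis half-way up, 31 mm above its foot; z is its upright axis. Seated, its lowest 11 mm are in the cup: fingertips 13 mm or more above the foot clear the rim
- weight_200_center (a point): second largest of the four polished steel balance weights (200 g): an upright round body 32 mm in diameter and 28 mm high, with a narrower neck and a knob 21 mm across on top, 46 mm high in all, loose. The point lies on its axis half-way up, 23 mm above its foot; z is its upright axis. Seated, its lowest 11 mm are in the cup: fingertips 13 mm or more above the foot clear the rim
- weight_100_center (a point): second smallest of the four polished steel balance weights (100 g): an upright round body 24 mm in diameter and 25 mm high, with a narrower neck and a knob 17 mm across on top, 40 mm high in all, loose. The point lies on its axis half-way up, 20 mm above its foot; z is its upright axis. Seated, its lowest 11 mm are in the cup: fingertips 13 mm or more above the foot clear the rim
- weight_50_center (a point): smallest of the four polished steel balance weights (50 g): an upright round body 17 mm in diameter and 24 mm high, with a narrower neck and a knob 13 mm across on top, 36 mm high in all, loose. The point lies on its axis half-way up, 18 mm above its foot; z is its upright axis. Seated, its lowest 11 mm are in the cup: fingertips 13 mm or more above the foot clear the rim
- seat_500: seat of the 500 g weight: largest of four black cups with green floors, fixed in a row in order of size on an aluminium plate (in any direction). Slippery tapered mouth: bore 46 mm at the floor, widening to 58 mm at the rim, 63 mm outside. Origin at the centre of its underside, 4 mm above the worktop; inner floor 3 mm, rim 14 mm above it; z up, x along the row towards the smallest seat
- seat_200: seat of the 200 g weight: second largest of four black cups with green floors, fixed in a row in order of size on an aluminium plate (in any direction). Slippery tapered mouth: bore 36 mm at the floor, widening to 48 mm at the rim, 53 mm outside. Origin at the centre of its underside, 4 mm above the worktop; inner floor 3 mm, rim 14 mm above it; z up, x along the row towards the smallest seat
- seat_100: seat of the 100 g weight: second smallest of four black cups with green floors, fixed in a row in order of size on an aluminium plate (in any direction). Slippery tapered mouth: bore 28 mm at the floor, widening to 40 mm at the rim, 45 mm outside. Origin at the centre of its underside, 4 mm above the worktop; inner floor 3 mm, rim 14 mm above it; z up, x along the row towards the smallest seat
- seat_50: seat of the 50 g weight: smallest of four black cups with green floors, fixed in a row in order of size on an aluminium plate (in any direction). Slippery tapered mouth: bore 21 mm at the floor, widening to 33 mm at the rim, 38 mm outside. Origin at the centre of its underside, 4 mm above the worktop; inner floor 3 mm, rim 14 mm above it; z up, x along the row towards the smallest seat
- crucible: white porcelain crucible, 45 mm wide, 39 mm high, loose; a bystander, leave it alone. Origin at the centre of its underside
- evaporating_dish: white shallow porcelain dish, 69 mm wide, 29 mm high, loose; a bystander, leave it alone. Origin at the centre of its underside
Things that resemble listed ones, but are neither listed nor needed, are in the scene too. What is shaped like the seat_50 but blue or red is not meant.

How it is judged:
By the outcome, as a careful person would: the job done as asked, in the order asked, and still so for the second after the job is handed in, with the robot touching nothing.
It also fails if it takes over 96 s, if anything falls off the work surface, if the arm or the gripper's body presses on something with over 40 N, if the wrist force passes 120 N, or if a joint passes its speed limit or range.

## Working session

There is one attempt and no reset: what is moved stays moved. The work goes in short steps, Python scripts to look and compute and a shell command to move; the robot and the scene stay as the last step left them, time stands still between calls to the robot, and variables do not carry over. Pictures are saved under pics/ and viewed, and the job is handed in when it is done.

```bash
ls; mkdir -p pics; python3 - <<'E'
from bench import *
import cv2
print(get_state())
for n in ["top","side","wrist"]:
    m=camera_model(n); print(n,m)
    cv2.imwrite(f"pics/{n}0.png",cv2.cvtColor(capture(n),cv2.COLOR_RGB2BGR))
E
```

```text
pics
{'time': 0.0, 'joints': array([ 8.74714831e+01,  2.33746332e+00,  4.80159589e+00, -2.65051707e-02,
       -9.25598050e+01, -1.91195791e+01]), 'joint_vel': array([-0.08726361, -0.07954029, -0.02795317, -0.04268409, -0.01586024,
        0.00858957]), 'tau': array([-1.85619838e-04, -3.68205678e+01,  3.47413659e+01,  6.93193361e+00,
       -5.38965935e-03, -2.07260547e-05]), 'eef_pos': array([0.22114613, 0.55741141, 0.23028384]), 'eef_rot': array([ 1.79900932e+02, -6.31661484e-03, -2.16469288e+01]), 'wrist_force': array([-0.49283631, -0.91221228, -0.3526218 ]), 'ft_torque': array([-0.02101119, -0.01727592,  0.02051978]), 'width': 0.9967160196155287}
top {'intrinsics': array([[510.11495805,   0.        , 277.41484399],
       [  0.        , 510.11495805, 213.19891697],
       [  0.        ,   0.        ,   1.        ]]), 'extrinsics': array([[-0.00887803, -0.99994015,  0.00639277, -0.01106626],
       [ 0.99057864, -0.00792087,  0.13671582, -0.52437518],
       [-0.13665701,  0.00754631,  0.99058968, -1.21437277],
       [ 0.        ,  0.        ,  0.        ,  1.        ]])}
side {'
[... 259 characters left out ...]
537,  0.54007441,  0.84146487, -0.04327352],
       [-0.01275515, -0.84161468,  0.5399278 , -1.1468329 ],
       [ 0.        ,  0.        ,  0.        ,  1.        ]])}
wrist {'intrinsics': array([[351.38062023,   0.        , 276.62854366],
       [  0.        , 351.38062023, 210.39974248],
       [  0.        ,   0.        ,   1.        ]]), 'extrinsics': array([[-3.68546312e-01, -9.29609348e-01, -2.74264146e-04,
         5.99886588e-01],
       [ 8.88362528e-01, -3.52106953e-01, -2.94673909e-01,
         3.94164855e-02],
       [ 2.73835050e-01, -1.08844628e-01,  9.55597830e-01,
        -3.77451130e-01],
       [ 0.00000000e+00,  0.00000000e+00,  0.00000000e+00,
         1.00000000e+00]])}
```

View pics/top0.png

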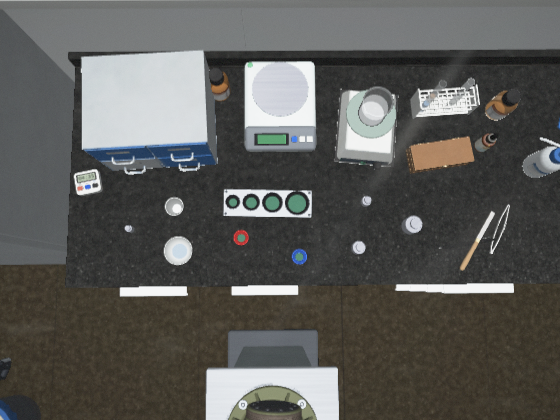

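View pics/side0.png

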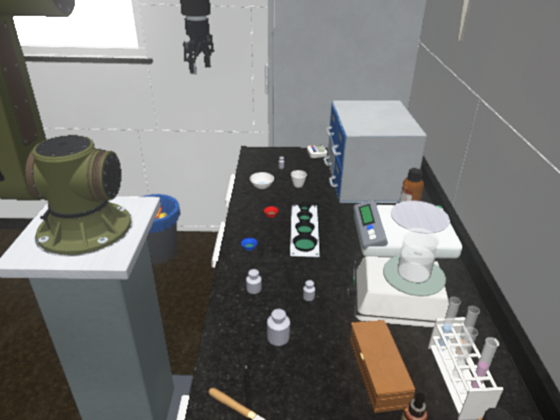

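View pics/wrist0.png

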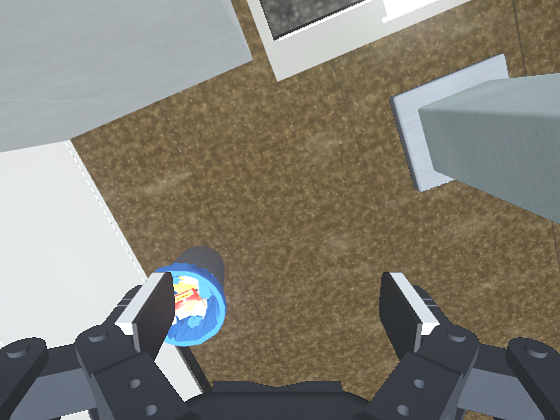

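```bash
python3 - <<'E'
import cv2
a=cv2.imread("pics/top0.png"); b=cv2.imread("pics/side0.png")
cv2.imwrite("pics/top0a.png",cv2.resize(a[110:330,60:300],None,fx=2.5,fy=2.5,interpolation=cv2.INTER_CUBIC))
cv2.imwrite("pics/top0b.png",cv2.resize(a[110:330,280:520],None,fx=2.5,fy=2.5,interpolation=cv2.INTER_CUBIC))
E
```

```text
(no output)
```

View crops.

View pics/top0a.png

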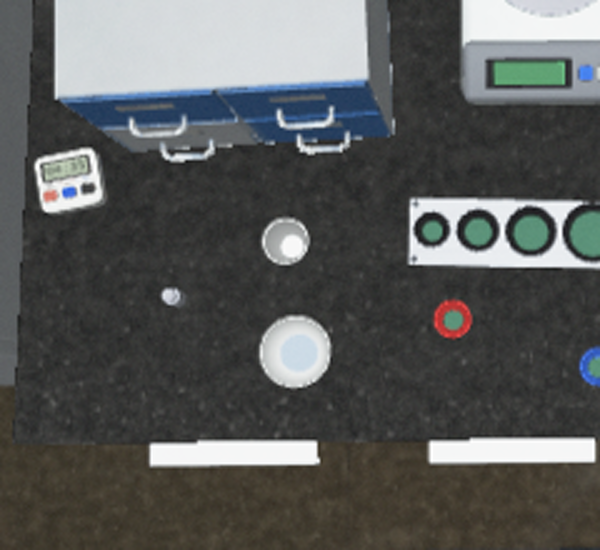

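View pics/top0b.png

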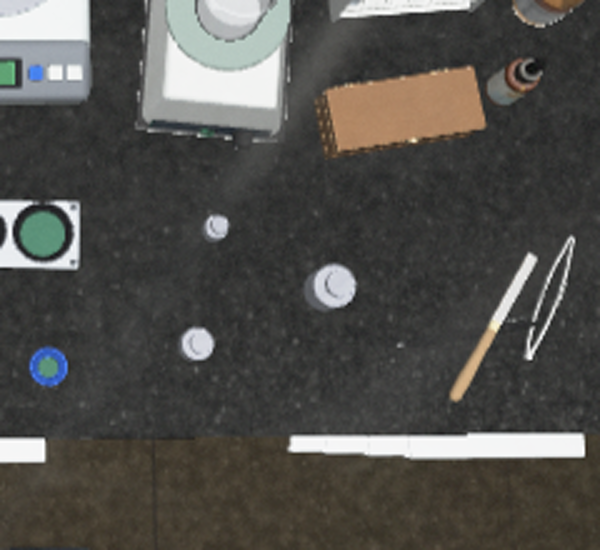

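```bash
cat > h.py <<'E'
from bench import *
import numpy as np, cv2
def ray(m,u,v,z):
    K=m["intrinsics"];T=m["extrinsics"]
    d=np.linalg.inv(K)@np.array([u,v,1.]); d=np.array([d[0],-d[1],-d[2]])
    R=T[:3,:3];t=T[:3,3]; c=-R.T@t; d=R.T@d
    return c+d*(z-c[2])/d[2]
def proj(m,p):
    T=m["extrinsics"]; q=T[:3,:3]@np.asarray(p)+T[:3,3]; q=m["intrinsics"]@np.array([q[0],-q[1],-q[2]]); return q[:2]/q[2]
def snap(n,f):
    m=camera_model(n); a=capture(n); cv2.imwrite("pics/"+f,cv2.cvtColor(a,cv2.COLOR_RGB2BGR)); return m,a
def st():
    s=get_state(); print(round(s["time"],2),"pos",np.round(s["eef_pos"],4),"rot",np.round(s["eef_rot"],1),"F",np.round(s["wrist_force"],1),"w",round(s["width"],3)); return s
E
python3 - <<'E'
import bench; print([x for x in dir(bench) if x[0]!='_'])
from h import *
try: print("gpo",bench.grip_point_offset)
except Exception as e: print(e)
m=camera_model("top")
for n,u,v,z in [("500",414,224.3,.062),("200",359.3,247.2,.046),("100",366.6,200.2,.040),("50",128.5,228,.036),("s500",297.2,203,.018),("s200",272.3,202.6,.018),("s100",251,202.2,.018),("s50",233,202,.018),("cruc",174,206,.039),("dish",178,250.5,.029),("red",241,237.5,.014)]:
    print(n,ray(m,u,v,z).round(4))
E
```

```text
['PlanningError', 'camera_model', 'capture', 'get_state', 'grip_point_offset', 'hand_in']
gpo 0.0187
500 [ 0.4912 -0.3424  0.062 ]
200 [ 0.4385 -0.2122  0.046 ]
100 [ 0.5542 -0.2347  0.04  ]
50 [0.4908 0.3477 0.036 ]
s500 [ 0.552  -0.0652  0.018 ]
s200 [ 0.5535 -0.0031  0.018 ]
s100 [0.555 0.05  0.018]
s50 [0.5558 0.0949 0.018 ]
cruc [0.5437 0.2374 0.039 ]
dish [0.4354 0.2276 0.029 ]
red [0.4673 0.0751 0.014 ]
```

```bash
python3 -m inch '[[0.02,0.025,0,0,0,6.8],[0.04,0.052,0,0,0,13.6],[0.062,0.08,0,0,0,20.4],[0.084,0.107,0,0,0,27.2],[0.107,0.135,0,0,0,34],[0.129,0.162,0,0,0,40.8],[0.15,0.19,0,0,0,47.6],[0.172,0.217,0,0,0,54.4],[0.193,0.244,0,0,0,61.4],[0.2146,0.2708,0,0,0,68.3]]' 1
```

```text
time: 0.98
eef_pos: [0.3208, 0.2252, 0.2312]
eef_rot: [-180.0, 0.0, -90.2]
wrist_force: [0.8, 0.4, 0.7]
width: 1.001
```

```bash
python3 -m inch '[[0.038,-0.012,0,0,0,0],[0.076,-0.024,0,0,0,0],[0.114,-0.036,0,0,0,0],[0.152,-0.048,0,0,0,0],[0.19,-0.06,0,0,0,0],[0.228,-0.072,0,0,0,0],[0.266,-0.084,0,0,0,0],[0.3,-0.096,0,0,0,0],[0.33,-0.105,0,0,0,0],[0.35,-0.11,0,0,0,0]]'
python3 -m inch '[[0.02,-0.01,0,0,0,0],[0.05,-0.02,0,0,0,0],[0.08,-0.03,0,0,0,0],[0.1,-0.035,0,0,0,0],[0.11,-0.04,0,0,0,0],[0.11,-0.04,0,0,0,0]]'
python3 - <<'E'
from h import *
st(); m,a=snap("wrist","w1.png")
for n,p in [("500",(.4912,-.3424,.062)),("200",(.4385,-.2122,.046)),("100",(.5542,-.2347,.04))]: print(n,proj(m,p))
E
```

```text
time: 1.82
eef_pos: [0.4312, -0.1258, 0.2308]
eef_rot: [179.9, -0.0, -90.1]
wrist_force: [0.2, 0.6, 0.3]
width: 1.0
time: 2.32
eef_pos: [0.4714, -0.2345, 0.2302]
eef_rot: [179.9, 0.0, -90.1]
wrist_force: [-0.6, 0.3, 0.1]
width: 1.0
2.32 pos [ 0.4714 -0.2345  0.2302] rot [179.9   0.  -90.1] F [-0.6  0.3  0.1] w 1.0
500 [249.75958671  58.72494665]
200 [308.53707101 206.13284719]
100 [188.7680476  182.24667622]
```

View pics/w1.png

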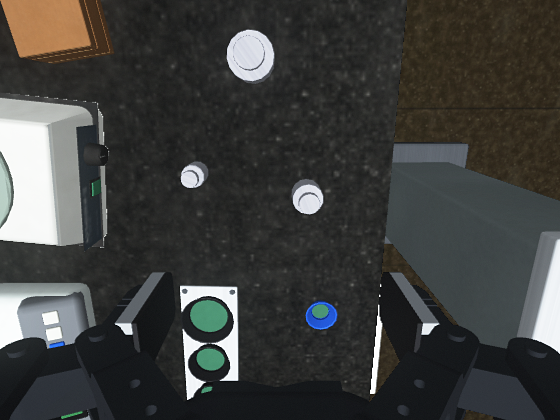

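```bash
python3 - <<'E'
import cv2
a=cv2.imread("pics/w1.png")
b=[cv2.resize(a[r:r+66,c:c+66],(396,396),interpolation=cv2.INTER_CUBIC) for r,c in [(22,217),(165,275),(145,160)]]
cv2.imwrite("pics/w1c.png",cv2.resize(cv2.hconcat(b),(792,264)))
cv2.imwrite("pics/w1d.png",cv2.resize(a[280:420,170:350],None,fx=4,fy=4,interpolation=cv2.INTER_CUBIC))
E
```

```text
(no output)
```

View pics/w1c.png

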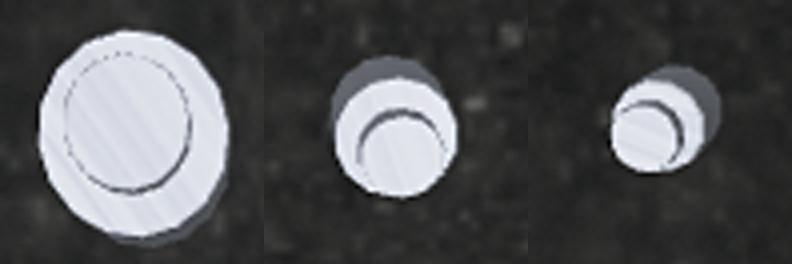

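View pics/w1d.png

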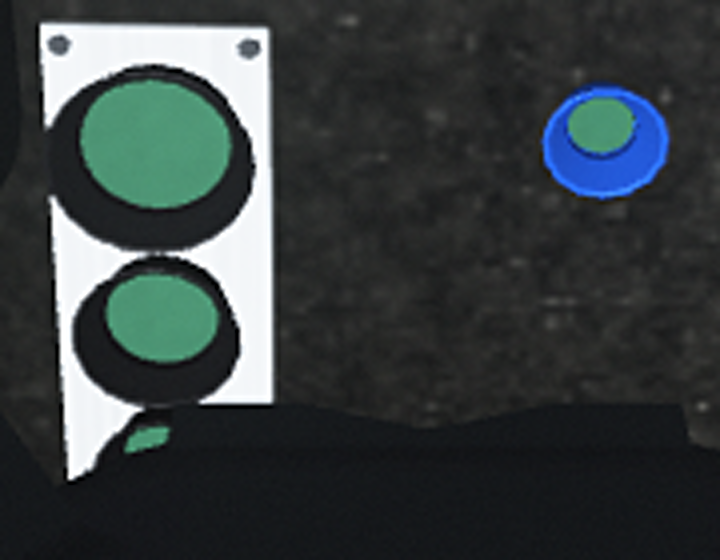

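```bash
python3 - <<'E'
from h import *
m=camera_model("wrist")
for n,u,v,z in [("500",248.5,52.5,.062),("200",309.5,204,.046),("100",189.25,179.5,.040),("s500",209,316,.007),("s200",210.5,359.5,.007)]: print(n,ray(m,u,v,z).round(4))
E
```

```text
500 [ 0.4922 -0.346   0.062 ]
200 [ 0.4375 -0.2132  0.046 ]
100 [ 0.5536 -0.2362  0.04  ]
s500 [ 0.5505 -0.062   0.007 ]
s200 [0.5523 0.001  0.007 ]
```

```bash
python3 -m inch '[[0.03,-0.006,0,0,0,0],[0.06,-0.012,0.02,0,0,0],[0.09,-0.018,0.05,0,0,0],[0.1105,-0.0206,0.08,0,0,0],[0.1105,-0.0206,0.1,0,0,0],[0.1105,-0.0206,0.1,0,0,0]]'
python3 - <<'E'
from h import *
s=st(); m,a=snap("wrist","w2.png"); print(proj(m,(.492,-.345,.062)))
T=m["extrinsics"];print("cam",-T[:3,:3].T@T[:3,3]-s["eef_pos"])
t=camera_model("top")
for z in (0,.03,.06): print("scale",ray(t,363,163,z).round(3))
E
```

```text
time: 2.87
eef_pos: [0.4898, -0.3418, 0.1253]
eef_rot: [179.5, 0.3, -90.0]
wrist_force: [-0.5, 1.7, -1.2]
width: 1.002
2.87 pos [ 0.4898 -0.3418  0.1253] rot [179.5   0.3 -90. ] F [-0.5  1.7 -1.2] w 1.002
[269.71435481 221.87627086]
cam [-0.00028707 -0.07518437  0.14172687]
scale [ 0.657 -0.236  0.   ]
scale [ 0.65  -0.231  0.03 ]
scale [ 0.643 -0.225  0.06 ]
```

View pics/w2.png

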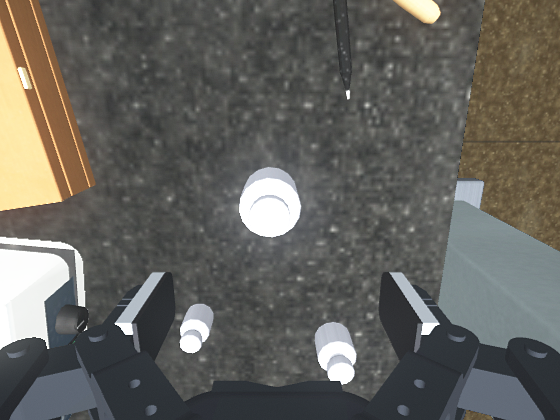

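```bash
python3 - <<'E'
from h import *
a=cv2.imread("pics/w2.png");cv2.imwrite("pics/w2c.png",cv2.resize(a[155:255,220:320],(600,600),interpolation=cv2.INTER_CUBIC))
st();m,a=snap("wrist","w2b.png");cv2.imwrite("pics/w2bc.png",cv2.resize(cv2.cvtColor(a,cv2.COLOR_RGB2BGR)[155:255,220:320],(600,600),interpolation=cv2.INTER_CUBIC))
for v in (205,210,215): print(v,ray(m,270,v,.062).round(4))
E
```

```text
2.92 pos [ 0.4909 -0.3422  0.129 ] rot [ 1.797e+02  1.000e-01 -8.990e+01] F [-0.1 -0.1  1.5] w 1.0
205 [ 0.4932 -0.3553  0.062 ]
210 [ 0.4932 -0.3521  0.062 ]
215 [ 0.4932 -0.3488  0.062 ]
```

View pics/w2bc.png

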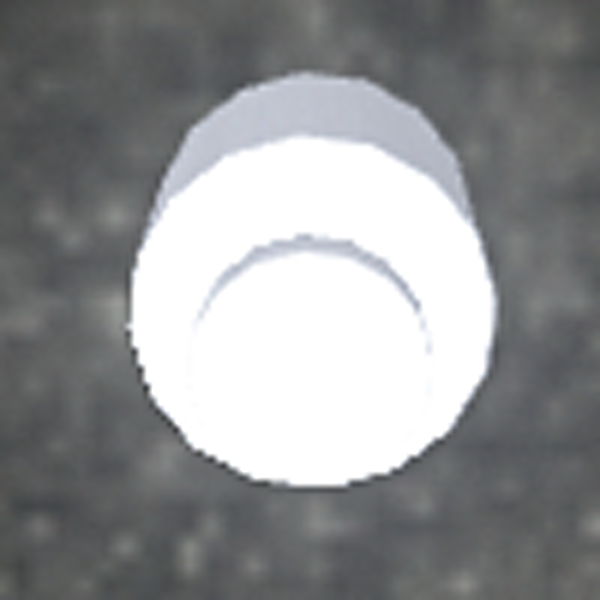

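```bash
python3 -m inch '[[0.002,-0.001,0.03,0,0,0],[0.003,-0.001,0.06,0,0,0],[0.003,-0.001,0.09,0,0,0],[0.003,-0.001,0.105,0,0,0],[0.003,-0.001,0.111,0,0,0],[0.003,-0.001,0.111,0,0,0],[0.003,-0.001,0.111,0,0,0]]'; python3 - <<'E'
from h import *
st();m,a=snap("wrist","w3.png");snap("side","s3.png")
E
```

```text
time: 3.55
eef_pos: [0.4947, -0.3467, 0.0234]
eef_rot: [-179.8, -0.1, -89.9]
wrist_force: [0.5, -1.0, 0.2]
width: 1.0
3.55 pos [ 0.4947 -0.3467  0.0234] rot [-1.798e+02 -1.000e-01 -8.990e+01] F [ 0.5 -1.   0.2] w 1.0
```

View pics/w3.png

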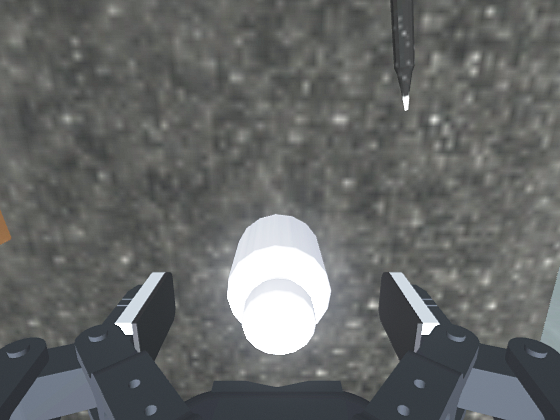

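View pics/s3.png

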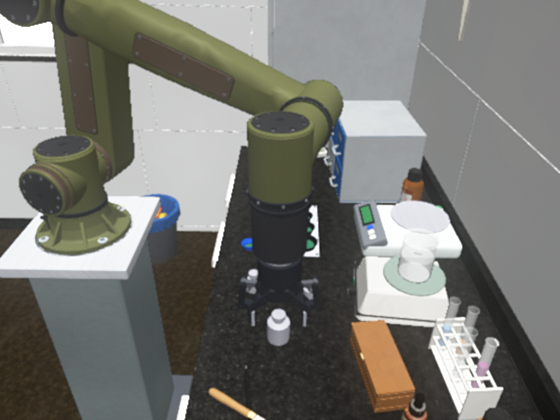

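```bash
python3 - <<'E'
from h import *
s=st();m=camera_model("wrist")
print(ray(m,279,317,.062).round(4), ray(m,278,300,.042))
# pad tip pixel for fully open: tool tip pos
p=s["eef_pos"]
for y in(-.011,.011):
  for z in (.013,.032,.05): print(y,z,proj(m,p+np.array([.0425,y,z])).round(0))
E
```

```text
3.65 pos [ 0.4947 -0.3469  0.0234] rot [-1.798e+02 -1.000e-01 -8.990e+01] F [-0.3  0.2  0.9] w 0.999
[ 0.4922 -0.3513  0.062 ] [ 0.49252659 -0.34568576  0.042     ]
-0.011 0.013 [168. 266.]
-0.011 0.032 [152. 289.]
-0.011 0.05 [131. 320.]
0.011 0.013 [172. 313.]
0.011 0.032 [158. 342.]
0.011 0.05 [139. 379.]
```

```bash
python3 -m inch '[[0.001,0.002,0.006,0,0,0],[0.001,0.002,0.006,0,0,0],[0.001,0.002,0.006,0,0,0]]'; python3 -m inch '[[0,0,0,0,0,0],[0,0,0,0,0,0],[0,0,0,0,0,0],[0,0,0,0,0,0],[0,0,0,0,0,0],[0,0,0,0,0,0],[0,0,0,0,0,0],[0,0,0,0,0,0],[0,0,0,0,0,0],[0,0,0,0,0,0]]' -1 50
```

```text
time: 3.9
eef_pos: [0.4908, -0.3476, 0.0144]
eef_rot: [180.0, 0.0, -90.0]
wrist_force: [-0.7, -0.7, -0.9]
width: 0.999
time: 4.73
eef_pos: [0.4918, -0.3479, 0.0152]
eef_rot: [-179.9, -0.1, -89.9]
wrist_force: [3.4, 0.1, 4.8]
width: 0.47
```

```bash
python3 -m inch '[[0,0,-0.003,0,0,0],[0,0,-0.008,0,0,0],[0,0,-0.015,0,0,0],[0,0,-0.025,0,0,0],[0,0,-0.04,0,0,0],[0,0,-0.06,0,0,0],[0,0,-0.08,0,0,0],[0,0,-0.09,0,0,0],[0,0,-0.095,0,0,0],[0,0,-0.095,0,0,0]]'; python3 - <<'E'
from h import *
st();m,a=snap("wrist","w4.png")
E
```

```text
time: 5.57
eef_pos: [0.4913, -0.3476, 0.1105]
eef_rot: [-179.9, -0.0, -90.0]
wrist_force: [0.1, -0.7, -5.1]
width: 0.476
5.57 pos [ 0.4913 -0.3476  0.1105] rot [-179.9   -0.   -90. ] F [ 0.1 -0.7 -5.1] w 0.476
```

View pics/w4.png

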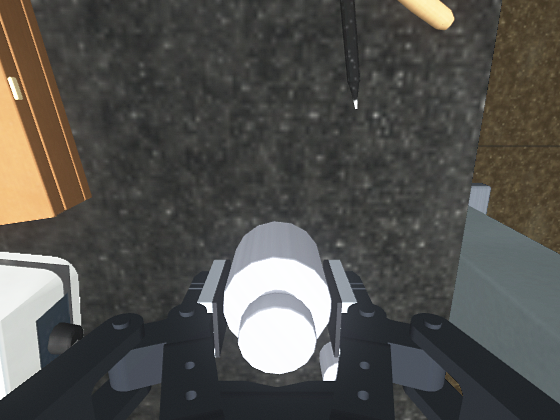

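```bash
python3 - <<'E'
from h import *
s=get_state();m=camera_model("wrist")
print(ray(m,277,334,s["eef_pos"][2]-.0152+.062)-s["eef_pos"])
E
python3 -m inch '[[-0.01,-0.003,0,0,0,0],[-0.03,-0.008,0,0,0,0],[-0.06,-0.015,0,0,0,0],[-0.09,-0.022,0,0,0,0],[-0.12,-0.03,0,0,0,0],[-0.15,-0.036,0,0,0,0],[-0.18,-0.042,0,0,0,0],[-0.21,-0.048,0,0,0,0],[-0.235,-0.054,0,0,0,0],[-0.255,-0.058,0,0,0,0]]'
python3 -m inch '[[-0.015,-0.0015,0,0,0,0],[-0.025,-0.0015,0,0,0,0],[-0.029,-0.0015,0,0,0,0],[-0.029,-0.0015,0,0,0,0],[-0.029,-0.0015,0,0,0,0],[-0.029,-0.0015,0,0,0,0]]'
python3 - <<'E'
from h import *
s=st();m,a=snap("wrist","w5.png");snap("side","s5.png");snap("top","t5.png")
E
```

```text
[-0.00159468 -0.00380298  0.0468    ]
time: 6.45
eef_pos: [0.5482, -0.0899, 0.1076]
eef_rot: [179.9, 0.0, -89.9]
wrist_force: [-0.6, 0.0, -5.6]
width: 0.473
time: 6.95
eef_pos: [0.55, -0.0643, 0.1092]
eef_rot: [180.0, -0.0, -90.0]
wrist_force: [-0.4, 0.5, -4.4]
width: 0.473
6.95 pos [ 0.55   -0.0643  0.1092] rot [180.  -0. -90.] F [-0.4  0.5 -4.4] w 0.473
```

View pics/w5.png

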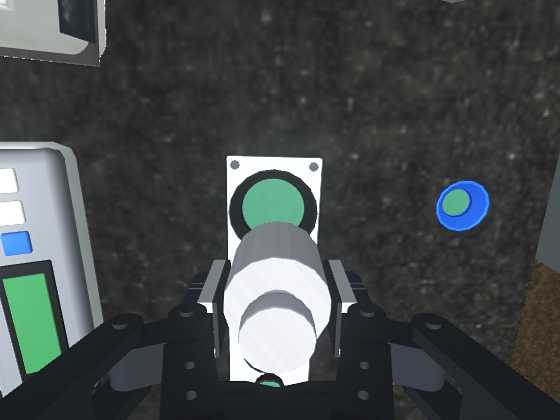

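View pics/s5.png

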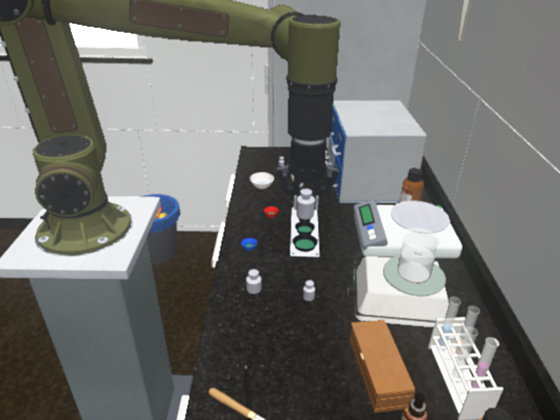

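```bash
python3 - <<'E'
from h import *
a=cv2.imread("pics/w5.png");cv2.imwrite("pics/w5c.png",cv2.resize(a[150:250,220:330],None,fx=6,fy=6,interpolation=cv2.INTER_CUBIC))
m=camera_model("wrist")
print("floor top",ray(m,273,179,.007)+[0,.023,0]); print("rim outer top",ray(m,273,169,.018)+[0,.0315,0])
print("lr",ray(m,242,207,.007),ray(m,304,207,.007))
b=cv2.imread("pics/t5.png");cv2.imwrite("pics/t5c.png",cv2.resize(b[150:260,200:340],None,fx=5,fy=5,interpolation=cv2.INTER_CUBIC))
E
```

```text
floor top [ 0.55115448 -0.06335819  0.007     ]
rim outer top [ 0.55102378 -0.06404765  0.018     ]
lr [ 0.57371676 -0.06565341  0.007     ] [ 0.52871049 -0.06565499  0.007     ]
```

View pics/w5c.png

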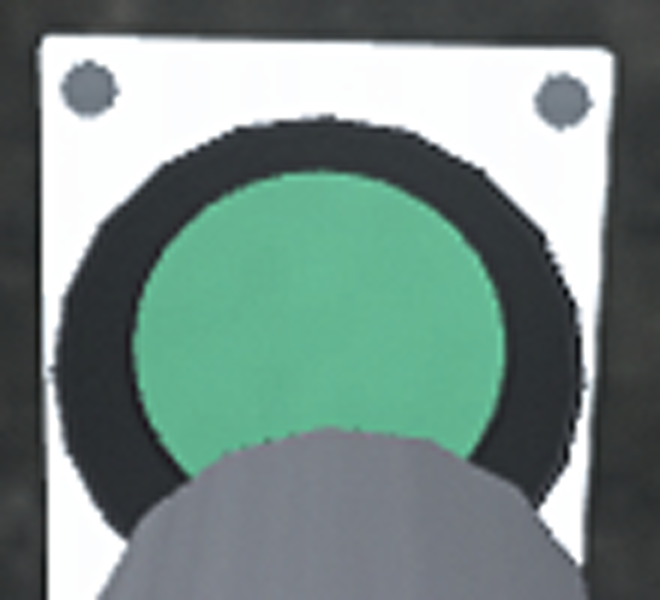

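View pics/t5c.png

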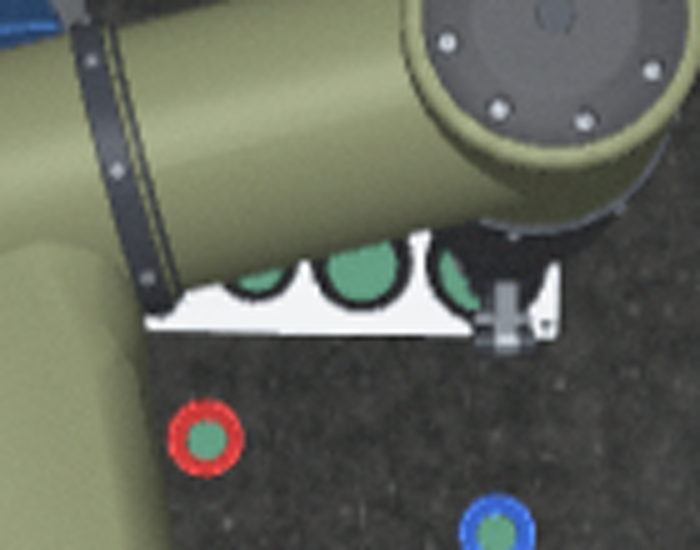

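```bash
python3 -m inch '[[-0.0025,-0.001,0.01,0,0,0],[-0.0025,-0.001,0.03,0,0,0],[-0.0025,-0.001,0.05,0,0,0],[-0.0025,-0.001,0.06,0,0,0],[-0.0025,-0.001,0.067,0,0,0],[-0.0025,-0.001,0.072,0,0,0],[-0.0025,-0.001,0.076,0,0,0],[-0.0025,-0.001,0.08,0,0,0],[-0.0025,-0.001,0.082,0,0,0],[-0.0025,-0.001,0.083,0,0,0]]'
python3 - <<'E'
from h import *
s=st();m,a=snap("wrist","w6.png");snap("side","s6.png")
E
```

```text
time: 7.93
eef_pos: [0.5515, -0.061, 0.0265]
eef_rot: [-180.0, -0.0, -89.9]
wrist_force: [-0.0, -0.2, -4.4]
width: 0.477
7.93 pos [ 0.5515 -0.061   0.0265] rot [-180.    -0.   -89.9] F [-0.  -0.2 -4.4] w 0.477
```

View pics/w6.png

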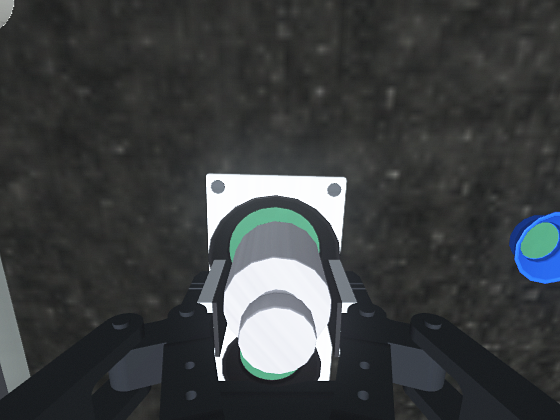

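```bash
python3 - <<'E'
from h import *
m=camera_model("wrist");a=cv2.imread("pics/w6.png");cv2.imwrite("pics/w6c.png",cv2.resize(a[165:315,195:355],None,fx=5,fy=5,interpolation=cv2.INTER_CUBIC))
print(ray(m,276,222,.0113)[:2]+[0,.021], ray(m,274,207,.007)[:2]+[0,.023])
E
```

```text
[ 0.55031978 -0.05999647] [ 0.55129464 -0.06413115]
```

View pics/w6c.png

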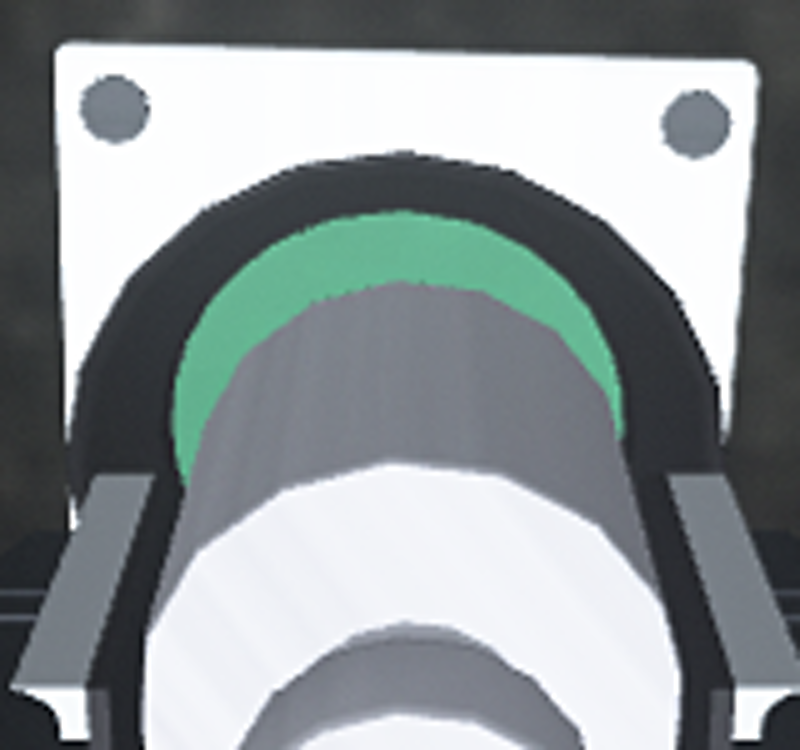

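```bash
python3 -m inch '[[0.0018,-0.0008,0,0,0,0],[0.0035,-0.0015,0,0,0,0],[0.0035,-0.0015,0.001,0,0,0],[0.0035,-0.0015,0.002,0,0,0],[0.0035,-0.0015,0.003,0,0,0],[0.0035,-0.0015,0.0035,0,0,0],[0.0035,-0.0015,0.004,0,0,0],[0.0035,-0.0015,0.004,0,0,0]]'
python3 - <<'E'
from h import *
s=st();m,a=snap("wrist","w7.png");cv2.imwrite("pics/w7c.png",cv2.resize(cv2.cvtColor(a,cv2.COLOR_RGB2BGR)[165:315,195:355],None,fx=5,fy=5,interpolation=cv2.INTER_CUBIC))
E
```

```text
time: 8.7
eef_pos: [0.5527, -0.0645, 0.0223]
eef_rot: [-180.0, -0.0, -89.9]
wrist_force: [-0.4, -0.5, -5.5]
width: 0.478
8.7 pos [ 0.5527 -0.0645  0.0223] rot [-180.    -0.   -89.9] F [-0.4 -0.5 -5.5] w 0.478
```

View pics/w7c.png

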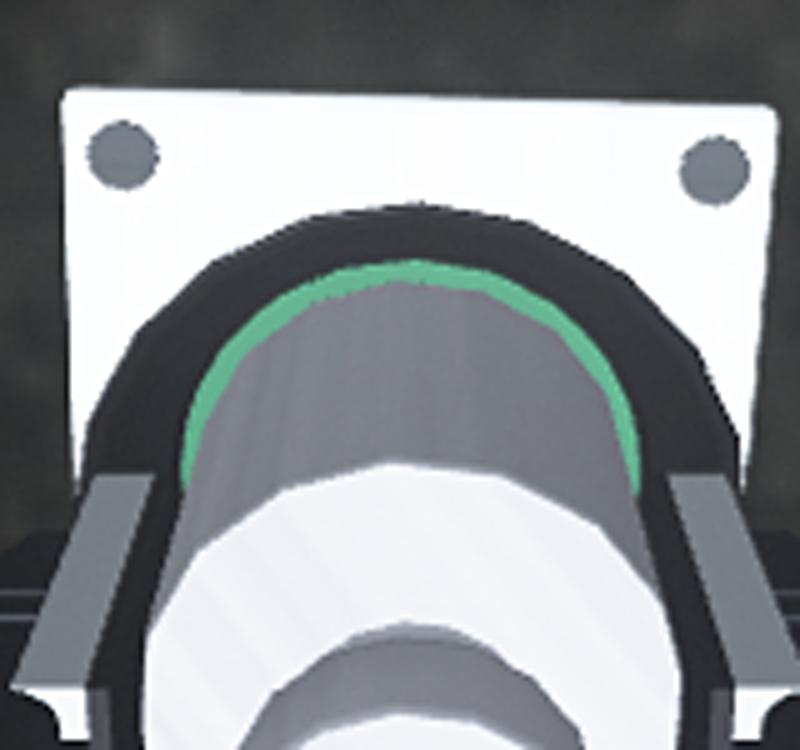

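```bash
python3 -m inch '[[0,0,0.0005,0,0,0],[0,0,0.001,0,0,0],[0,0,0.001,0,0,0]]'
```

```text
time: 9.0
eef_pos: [0.5532, -0.0646, 0.0222]
eef_rot: [-179.9, -0.0, -89.9]
wrist_force: [-1.7, -0.2, 1.3]
width: 0.47
```

```bash
python3 -m inch '[[0,0,0,0,0,0],[0,0,0,0,0,0],[0,0,0,0,0,0],[0,0,0,0,0,0],[0,0,0,0,0,0]]' 1
python3 -m inch '[[0,0,-0.01,0,0,0],[0,0,-0.03,0,0,0],[0,0,-0.06,0,0,0],[0,0,-0.09,0,0,0],[0,0,-0.12,0,0,0],[0.02,0.02,-0.15,0,0,0],[0.05,0.045,-0.16,0,0,0],[0.08,0.07,-0.16,0,0,0],[0.09,0.08,-0.16,0,0,0],[0.09,0.08,-0.16,0,0,0]]'
python3 - <<'E'
from h import *
s=st();m,a=snap("wrist","w8.png")
print(proj(m,(.438,-.213,.046)))
E
```

```text
time: 9.42
eef_pos: [0.553, -0.0645, 0.0216]
eef_rot: [-180.0, -0.0, -89.9]
wrist_force: [0.4, -0.2, -0.3]
width: 1.002
time: 10.25
eef_pos: [0.4714, -0.1565, 0.1832]
eef_rot: [-179.8, -0.0, -90.1]
wrist_force: [0.3, -0.2, 0.1]
width: 1.004
10.25 pos [ 0.4714 -0.1565  0.1832] rot [-179.8   -0.   -90.1] F [ 0.3 -0.2  0.1] w 1.004
[318.11036215 125.98079146]
```

View pics/w8.png

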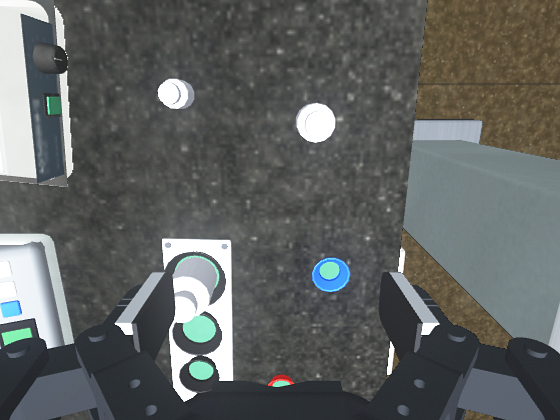

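```bash
python3 - <<'E'
from h import *
m=camera_model("wrist"); print(ray(m,317.5,123.5,.046), ray(m,173,93,.04))
E
python3 -m inch '[[0.02,0.012,0.01,0,0,0],[0.045,0.026,0.03,0,0,0],[0.057,0.034,0.06,0,0,0],[0.057,0.034,0.09,0,0,0],[0.057,0.034,0.115,0,0,0],[0.057,0.034,0.13,0,0,0],[0.057,0.034,0.135,0,0,0],[0.057,0.034,0.135,0,0,0]]'
python3 - <<'E'
from h import *
s=st();m,a=snap("wrist","w9.png")
print(proj(m,(.4375,-.2135,.046)))
E
```

```text
[ 0.43939729 -0.21390252  0.046     ] [ 0.55059512 -0.23644194  0.04      ]
time: 10.97
eef_pos: [0.4385, -0.2111, 0.0451]
eef_rot: [179.8, 0.0, -89.9]
wrist_force: [-0.5, 0.9, 0.6]
width: 0.998
10.97 pos [ 0.4385 -0.2111  0.0451] rot [179.8   0.  -89.9] F [-0.5  0.9  0.6] w 0.998
[275.4382822  271.36180233]
```

View pics/w9.png

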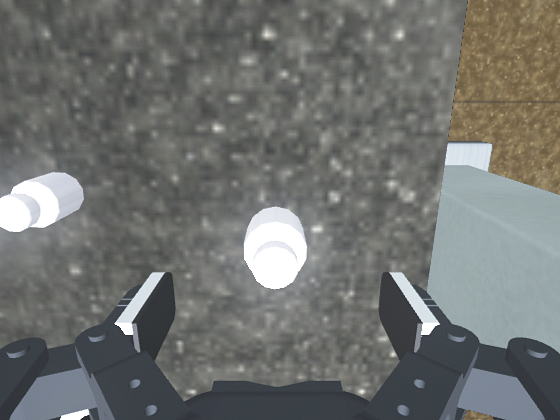

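```bash
python3 -m inch '[[0.002,0,0.015,0,0,0],[0.003,0,0.025,0,0,0],[0.003,0,0.031,0,0,0],[0.003,0,0.032,0,0,0],[0.003,0,0.032,0,0,0],[0.003,0,0.032,0,0,0]]'
python3 - <<'E'
from h import *
s=st();m=camera_model("wrist");T=m["extrinsics"];print((-T[:3,:3].T@T[:3,3]-[0,-.0752,.1417]).round(4))
E
```

```text
time: 11.52
eef_pos: [0.4393, -0.2147, 0.0151]
eef_rot: [-179.9, -0.0, -89.9]
wrist_force: [0.4, -0.3, 0.6]
width: 1.005
11.52 pos [ 0.4393 -0.2147  0.0151] rot [-179.9   -0.   -89.9] F [ 0.4 -0.3  0.6] w 1.005
[ 0.4378 -0.2139  0.0155]
```

```bash
python3 -m inch '[[0,0,0.002,0,0,0],[0,0,0.002,0,0,0]]'; python3 -m inch '[[0,0,0,0,0,0],[0,0,0,0,0,0],[0,0,0,0,0,0],[0,0,0,0,0,0],[0,0,0,0,0,0],[0,0,0,0,0,0],[0,0,0,0,0,0],[0,0,0,0,0,0],[0,0,0,0,0,0],[0,0,0,0,0,0]]' -1 40; python3 -m inch '[[0,0,-0.003,0,0,0],[0,0,-0.008,0,0,0],[0,0,-0.015,0,0,0],[0,0,-0.025,0,0,0],[0,0,-0.04,0,0,0],[0,0,-0.06,0,0,0],[0,0,-0.08,0,0,0],[0,0,-0.095,0,0,0],[0,0,-0.1,0,0,0],[0,0,-0.1,0,0,0]]'; python3 - <<'E'
from h import *
st();m,a=snap("wrist","w10.png")
E
```

```text
time: 11.68
eef_pos: [0.4391, -0.2146, 0.0126]
eef_rot: [-180.0, -0.0, -89.9]
wrist_force: [-0.2, 0.1, -0.3]
width: 1.003
time: 12.52
eef_pos: [0.4392, -0.2147, 0.0127]
eef_rot: [-180.0, -0.0, -89.9]
wrist_force: [0.2, -0.1, 2.3]
width: 0.354
time: 13.35
eef_pos: [0.4397, -0.2147, 0.1143]
eef_rot: [-179.8, -0.0, -89.9]
wrist_force: [-0.6, 0.2, -2.6]
width: 0.351
13.35 pos [ 0.4397 -0.2147  0.1143] rot [-179.8   -0.   -89.9] F [-0.6  0.2 -2.6] w 0.351
```

View pics/w10.png

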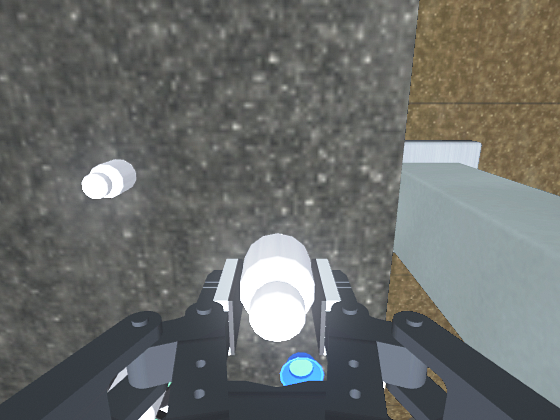

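```bash
python3 -m inch '[[-0.008,-0.004,0,0,0,0],[-0.03,-0.016,0,0,0,0],[-0.06,-0.032,0,0,0,0],[-0.09,-0.048,0,0,0,0],[-0.12,-0.064,0,0,0,0],[-0.15,-0.08,0,0,0,0],[-0.18,-0.096,0,0,0,0],[-0.2,-0.107,0,0,0,0],[-0.21,-0.113,0,0,0,0],[-0.2127,-0.1143,0,0,0,0]]'
python3 -m inch '[[0,0,0.01,0,0,0],[0,0,0.03,0,0,0],[0,0,0.05,0,0,0],[0,0,0.06,0,0,0],[0,0,0.068,0,0,0],[0,0,0.07,0,0,0],[0,0,0.07,0,0,0],[0,0,0.07,0,0,0]]'
python3 - <<'E'
from h import *
st();m,a=snap("wrist","w11.png");cv2.imwrite("pics/w11c.png",cv2.resize(cv2.cvtColor(a,cv2.COLOR_RGB2BGR)[165:315,195:355],None,fx=5,fy=5,interpolation=cv2.INTER_CUBIC))
E
```

```text
time: 14.23
eef_pos: [0.5529, 0.0001, 0.1105]
eef_rot: [179.8, -0.0, -89.8]
wrist_force: [-0.5, -0.1, -1.5]
width: 0.353
time: 14.9
eef_pos: [0.5535, -0.002, 0.0433]
eef_rot: [-179.9, -0.0, -90.0]
wrist_force: [1.2, -0.1, -2.5]
width: 0.356
14.9 pos [ 0.5535 -0.002   0.0433] rot [-179.9   -0.   -90. ] F [ 1.2 -0.1 -2.5] w 0.356
```

View pics/w11c.png

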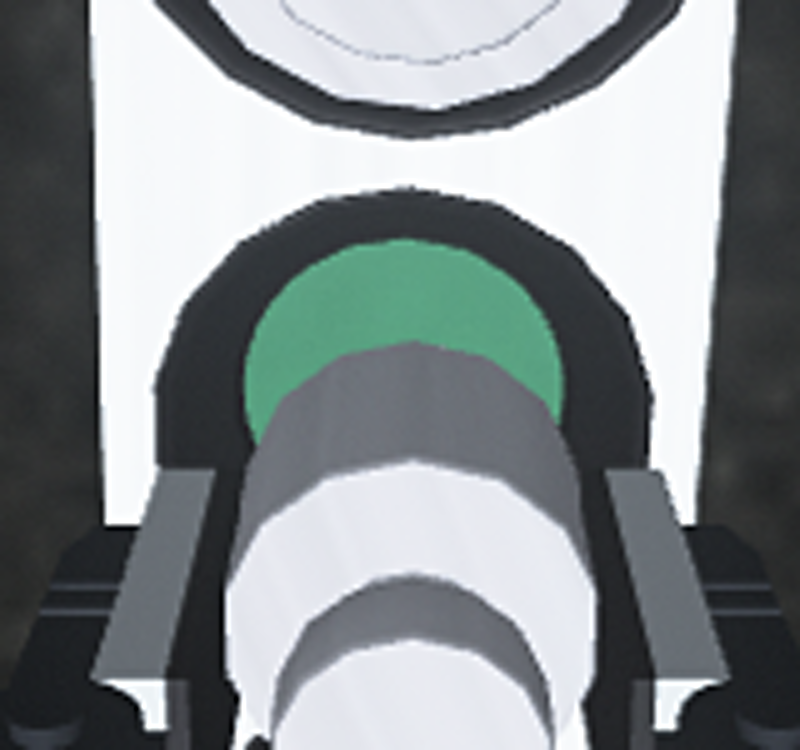

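View pics/w11.png

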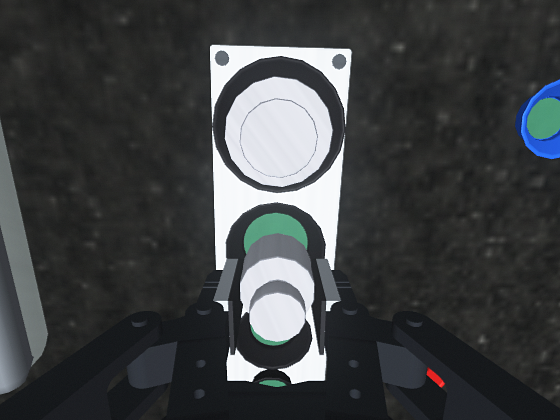

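```bash
python3 - <<'E'
from h import *
m=camera_model("wrist")
print(ray(m,277.6,233.4,.0306)[:2]+[0,.016], ray(m,276,213,.007)[:2]+[0,.018])
E
```

```text
[ 0.55174759 -0.00099515] [ 0.55258191 -0.00158456]
```

```bash
python3 -m inch '[[0.0006,-0.0008,0.004,0,0,0],[0.0006,-0.0008,0.009,0,0,0],[0.0006,-0.0008,0.013,0,0,0],[0.0006,-0.0008,0.016,0,0,0],[0.0006,-0.0008,0.019,0,0,0],[0.0006,-0.0008,0.021,0,0,0],[0.0006,-0.0008,0.0215,0,0,0],[0.0006,-0.0008,0.0215,0,0,0]]'
python3 - <<'E'
from h import *
st();m,a=snap("wrist","w12.png");cv2.imwrite("pics/w12c.png",cv2.resize(cv2.cvtColor(a,cv2.COLOR_RGB2BGR)[165:315,195:355],None,fx=5,fy=5,interpolation=cv2.INTER_CUBIC))
E
```

```text
time: 15.62
eef_pos: [0.5537, -0.0024, 0.0206]
eef_rot: [180.0, -0.0, -89.9]
wrist_force: [1.1, -0.4, -2.0]
width: 0.354
15.62 pos [ 0.5537 -0.0024  0.0206] rot [180.   -0.  -89.9] F [ 1.1 -0.4 -2. ] w 0.354
```

View pics/w12c.png

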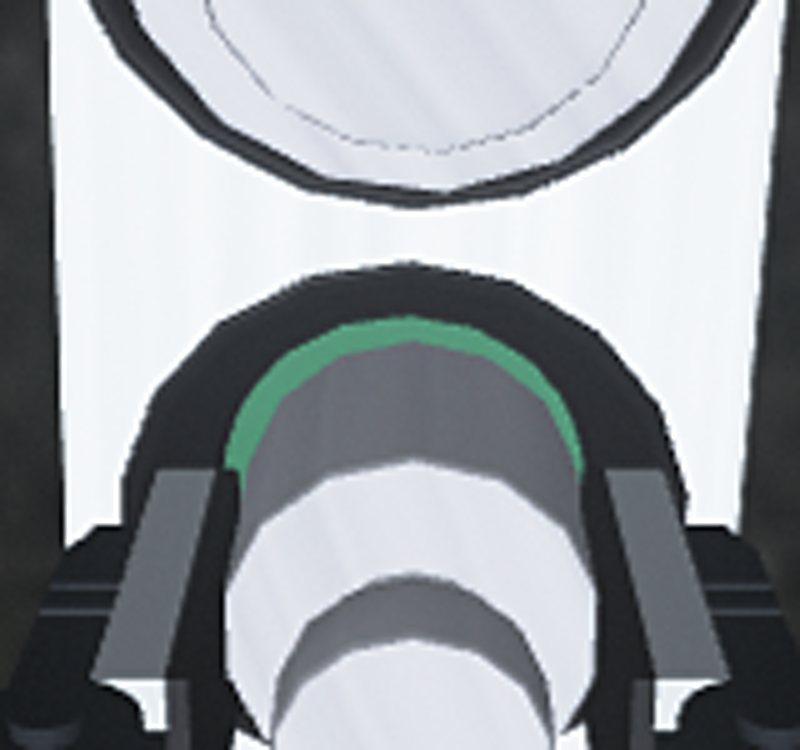

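```bash
python3 -m inch '[[0.0003,-0.0007,0.0005,0,0,0],[0.0003,-0.0007,0.001,0,0,0],[0.0003,-0.0007,0.001,0,0,0]]';python3 -m inch '[[0,0,0.0005,0,0,0],[0,0,0.0005,0,0,0]]'
```

```text
time: 15.92
eef_pos: [0.5545, -0.0027, 0.0198]
eef_rot: [-180.0, -0.0, -89.9]
wrist_force: [-0.1, 0.1, -2.9]
width: 0.352
time: 16.08
eef_pos: [0.5547, -0.0027, 0.0197]
eef_rot: [-180.0, -0.0, -89.9]
wrist_force: [0.1, 0.1, -0.1]
width: 0.349
```

```bash
python3 -m inch '[[0,0,0.0004,0,0,0],[0,0,0.0004,0,0,0]]'
```

```text
time: 16.25
eef_pos: [0.5549, -0.0027, 0.0197]
eef_rot: [-179.9, -0.0, -89.9]
wrist_force: [-1.6, -0.5, 2.8]
width: 0.353
```

```bash
python3 -m inch '[[0,0,0,0,0,0],[0,0,0,0,0,0],[0,0,0,0,0,0],[0,0,0,0,0,0],[0,0,0,0,0,0]]' 1
python3 -m inch '[[0,0,-0.01,0,0,0],[0,0,-0.03,0,0,0],[0,0,-0.06,0,0,0],[0,0,-0.09,0,0,0],[0.02,0,-0.12,0,0,0],[0.06,0,-0.14,0,0,0],[0.1,0,-0.14,0,0,0],[0.13,0,-0.14,0,0,0],[0.15,0,-0.14,0,0,0],[0.16,0,-0.14,0,0,0]]'
python3 -m inch '[[0.03,0,0,0,0,0],[0.05,0,0,0,0,0],[0.06,0,0,0,0,0],[0.06,0,0,0,0,0]]'
python3 - <<'E'
from h import *
s=st();m,a=snap("wrist","w13.png");snap("top","t13.png")
print(proj(m,(.5536,-.236,.04)))
E
```

```text
time: 16.67
eef_pos: [0.5545, -0.0027, 0.0188]
eef_rot: [180.0, -0.0, -89.9]
wrist_force: [-0.3, 0.2, -0.4]
width: 0.995
time: 17.5
eef_pos: [0.5544, -0.1652, 0.1598]
eef_rot: [-180.0, -0.0, -90.1]
wrist_force: [0.4, 1.4, -0.2]
width: 1.0
time: 17.83
eef_pos: [0.5545, -0.224, 0.1591]
eef_rot: [180.0, -0.0, -90.1]
wrist_force: [0.5, 0.4, -0.3]
width: 1.003
17.83 pos [ 0.5545 -0.224   0.1591] rot [180.   -0.  -90.1] F [ 0.5  0.4 -0.3] w 1.003
[275.72189545 187.41835629]
```

View pics/w13.png

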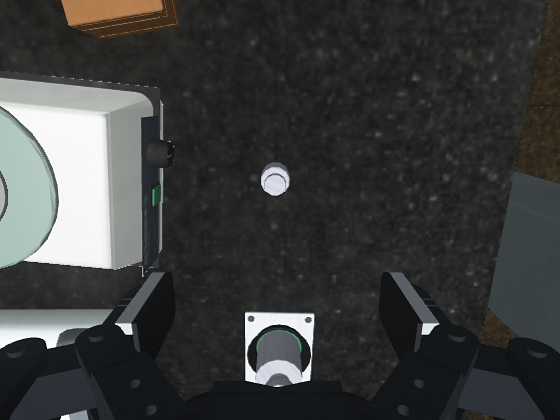

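View pics/t13.png

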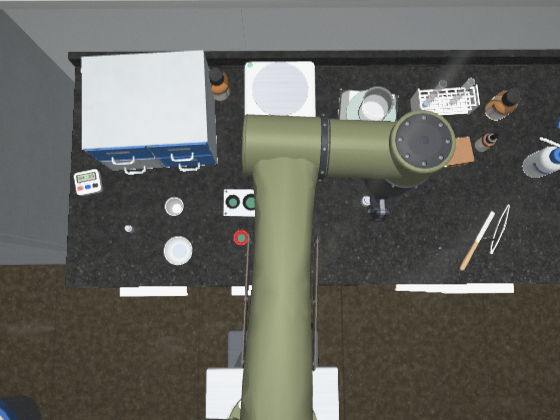

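```bash
python3 - <<'E'
from h import *
m=camera_model("wrist"); print(ray(m,275,184,.04), ray(m,174,153,.03))
E
python3 -m inch '[[0.006,0,0.02,0,0,0],[0.0135,0,0.05,0,0,0],[0.0135,0,0.08,0,0,0],[0.0135,0,0.105,0,0,0],[0.0135,0,0.12,0,0,0],[0.0135,0,0.12,0,0,0],[0.0135,0,0.12,0,0,0]]'
python3 - <<'E'
from h import *
s=st();m,a=snap("wrist","w14.png")
print(proj(m,(.5536,-.2375,.04)))
E
```

```text
[ 0.55445997 -0.23689145  0.04      ] [ 0.63214305 -0.25890838  0.03      ]
time: 18.52
eef_pos: [0.5547, -0.2352, 0.0389]
eef_rot: [179.9, -0.0, -89.9]
wrist_force: [0.4, -0.0, 0.2]
width: 1.002
18.52 pos [ 0.5547 -0.2352  0.0389] rot [179.9  -0.  -89.9] F [ 0.4 -0.   0.2] w 1.002
[275.62911296 271.901919  ]
```

View pics/w14.png

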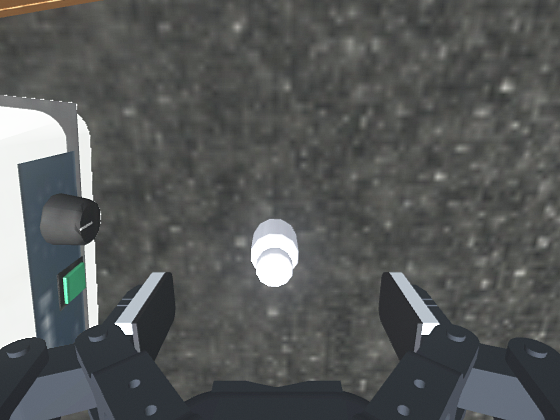

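```bash
python3 -m inch '[[0.002,0,0.012,0,0,0],[0.003,0,0.02,0,0,0],[0.003,0,0.025,0,0,0],[0.003,0,0.0265,0,0,0],[0.003,0,0.0265,0,0,0],[0.003,0,0.0265,0,0,0]]'
python3 -m inch '[[0,0,0,0,0,0],[0,0,0,0,0,0],[0,0,0,0,0,0],[0,0,0,0,0,0],[0,0,0,0,0,0],[0,0,0,0,0,0],[0,0,0,0,0,0],[0,0,0,0,0,0],[0,0,0,0,0,0],[0,0,0,0,0,0]]' -1 30; python3 -m inch '[[0,0,-0.003,0,0,0],[0,0,-0.008,0,0,0],[0,0,-0.015,0,0,0],[0,0,-0.025,0,0,0],[0,0,-0.04,0,0,0],[0,0,-0.06,0,0,0],[0,0,-0.08,0,0,0],[0,0,-0.095,0,0,0],[0,0,-0.1,0,0,0],[0,0,-0.1,0,0,0]]'; python3 - <<'E'
from h import *
st();m,a=snap("wrist","w15.png")
E
```

```text
time: 19.07
eef_pos: [0.5548, -0.2393, 0.0127]
eef_rot: [-180.0, -0.0, -89.9]
wrist_force: [-0.5, 0.2, 0.8]
width: 0.997
time: 19.9
eef_pos: [0.5549, -0.2393, 0.0127]
eef_rot: [-180.0, -0.0, -89.9]
wrist_force: [0.3, -0.6, 2.6]
width: 0.261
time: 20.73
eef_pos: [0.5556, -0.2394, 0.1148]
eef_rot: [-179.8, -0.0, -89.9]
wrist_force: [0.0, -0.1, -1.0]
width: 0.263
20.73 pos [ 0.5556 -0.2394  0.1148] rot [-179.8   -0.   -89.9] F [ 0.  -0.1 -1. ] w 0.263
```

View pics/w15.png

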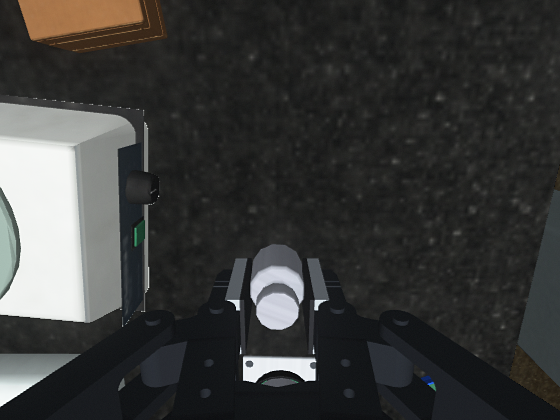

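```bash
python3 -m inch '[[-0.008,0,0,0,0,0],[-0.03,0,0,0,0,0],[-0.065,0,0,0,0,0],[-0.1,0,0,0,0,0],[-0.135,0,0,0,0,0],[-0.17,0,0,0,0,0],[-0.205,0,0,0,0,0],[-0.24,0,0,0,0,0],[-0.265,0,0,0,0,0],[-0.28,0,0,0,0,0]]'
python3 -m inch '[[-0.009,0,0,0,0,0],[-0.0104,0,0.01,0,0,0],[-0.0104,0,0.03,0,0,0],[-0.0104,0,0.05,0,0,0],[-0.0104,0,0.06,0,0,0],[-0.0104,0,0.068,0,0,0],[-0.0104,0,0.07,0,0,0],[-0.0104,0,0.07,0,0,0],[-0.0104,0,0.07,0,0,0]]'
python3 - <<'E'
from h import *
st();m,a=snap("wrist","w16.png");cv2.imwrite("pics/w16c.png",cv2.resize(cv2.cvtColor(a,cv2.COLOR_RGB2BGR)[165:315,195:355],None,fx=5,fy=5,interpolation=cv2.INTER_CUBIC))
E
```

```text
time: 21.62
eef_pos: [0.5533, 0.0438, 0.1108]
eef_rot: [179.9, -0.0, -89.8]
wrist_force: [0.0, -0.6, -1.1]
width: 0.259
time: 22.37
eef_pos: [0.555, 0.051, 0.0433]
eef_rot: [-179.9, 0.0, -90.0]
wrist_force: [0.7, 0.2, -0.1]
width: 0.261
22.37 pos [0.555  0.051  0.0433] rot [-179.9    0.   -90. ] F [ 0.7  0.2 -0.1] w 0.261
```

View pics/w16c.png

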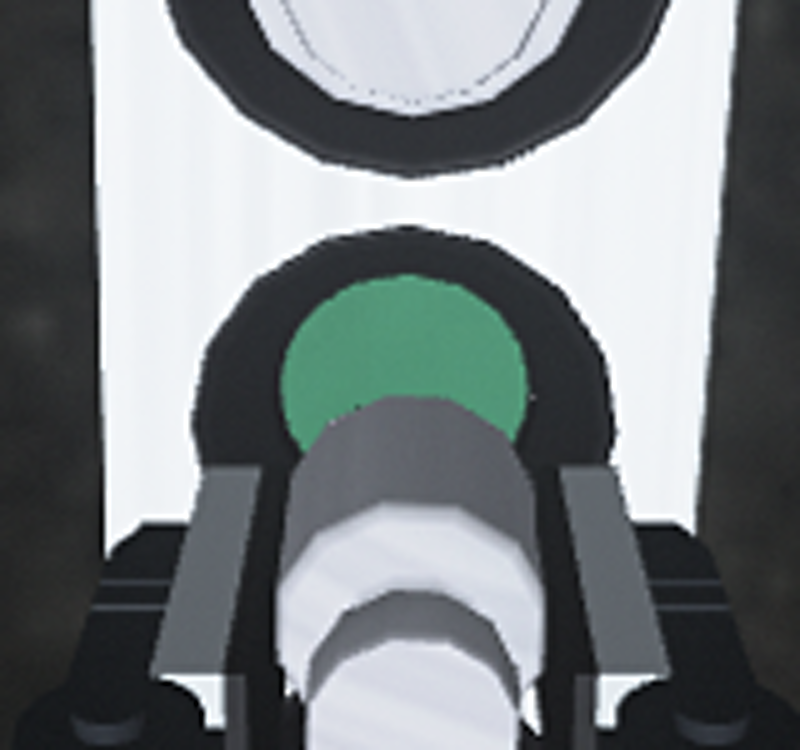

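View pics/w16.png

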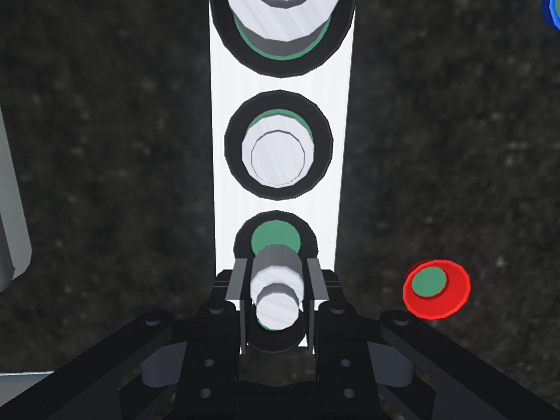

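```bash
python3 - <<'E'
from h import *
m=camera_model("wrist")
print(ray(m,195+413/5,165+396/5,.0306)[:2]+[0,.012], ray(m,195+405/5,165+275/5,.007)[:2]+[0,.014])
E
```

```text
[0.55320041 0.05353907] [0.5540394  0.05139909]
```

```bash
python3 -m inch '[[0.002,-0.0008,0.004,0,0,0],[0.002,-0.0008,0.009,0,0,0],[0.002,-0.0008,0.013,0,0,0],[0.002,-0.0008,0.016,0,0,0],[0.002,-0.0008,0.019,0,0,0],[0.002,-0.0008,0.021,0,0,0],[0.002,-0.0008,0.0215,0,0,0],[0.002,-0.0008,0.0215,0,0,0]]'
python3 - <<'E'
from h import *
st();m,a=snap("wrist","w17.png");cv2.imwrite("pics/w17c.png",cv2.resize(cv2.cvtColor(a,cv2.COLOR_RGB2BGR)[165:315,195:355],None,fx=5,fy=5,interpolation=cv2.INTER_CUBIC))
E
```

```text
time: 23.08
eef_pos: [0.5552, 0.0492, 0.0207]
eef_rot: [180.0, -0.0, -89.9]
wrist_force: [-0.3, 0.2, -1.2]
width: 0.262
23.08 pos [0.5552 0.0492 0.0207] rot [180.   -0.  -89.9] F [-0.3  0.2 -1.2] w 0.262
```

View pics/w17c.png

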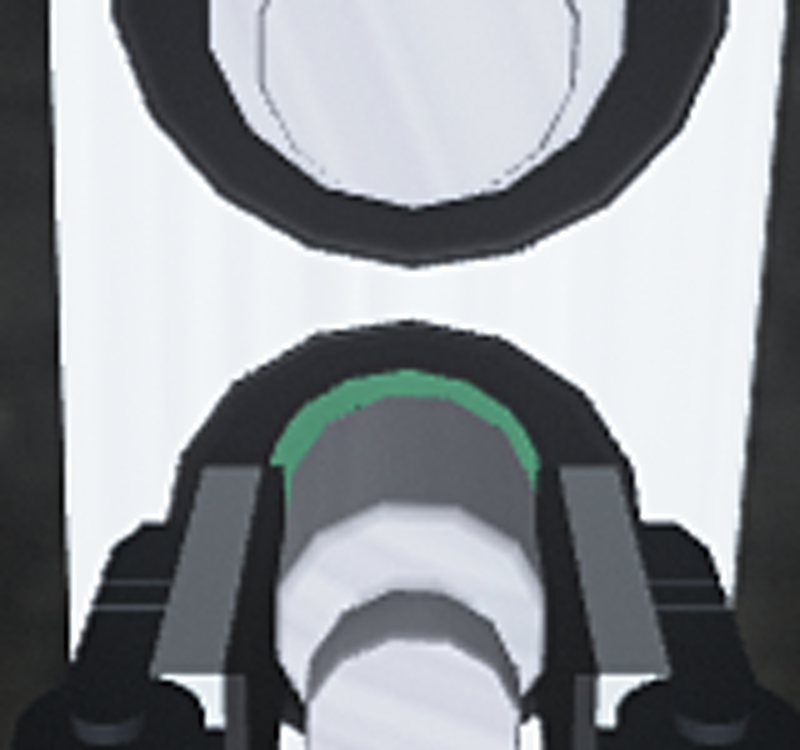

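```bash
python3 -m inch '[[0.0003,-0.0007,0.0005,0,0,0],[0.0003,-0.0007,0.001,0,0,0],[0.0003,-0.0007,0.001,0,0,0]]';python3 -m inch '[[0,0,0.0005,0,0,0],[0,0,0.0007,0,0,0],[0,0,0.0007,0,0,0]]'
```

```text
time: 23.38
eef_pos: [0.556, 0.0489, 0.02]
eef_rot: [-180.0, -0.0, -89.9]
wrist_force: [-0.3, -0.1, -0.1]
width: 0.263
time: 23.63
eef_pos: [0.5562, 0.0489, 0.0197]
eef_rot: [-180.0, -0.0, -89.9]
wrist_force: [-0.8, 0.1, 2.8]
width: 0.262
```

```bash
python3 -m inch '[[0,0,0,0,0,0],[0,0,0,0,0,0],[0,0,0,0,0,0],[0,0,0,0,0,0],[0,0,0,0,0,0]]' 1
python3 -m inch '[[0,0,-0.01,0,0,0],[0,0,-0.03,0,0,0],[0,0,-0.06,0,0,0],[0,0,-0.09,0,0,0],[-0.01,0,-0.12,0,0,0],[-0.04,0.01,-0.14,0,0,0],[-0.08,0.02,-0.14,0,0,0],[-0.12,0.03,-0.14,0,0,0],[-0.15,0.04,-0.14,0,0,0],[-0.18,0.05,-0.14,0,0,0]]'
python3 -m inch '[[-0.03,0.006,0,0,0,0],[-0.06,0.01,0,0,0,0],[-0.085,0.014,0,0,0,0],[-0.1,0.015,0,0,0,0],[-0.1,0.015,0,0,0,0],[-0.1,0.015,0,0,0,0]]'
python3 - <<'E'
from h import *
s=st();m,a=snap("wrist","w18.png");snap("side","s18.png")
print(proj(m,(.4908,.3477,.036)))
E
```

```text
time: 24.05
eef_pos: [0.5559, 0.0489, 0.0191]
eef_rot: [180.0, -0.0, -89.9]
wrist_force: [-0.1, 0.2, 0.3]
width: 0.952
time: 24.88
eef_pos: [0.5051, 0.2306, 0.1604]
eef_rot: [-179.9, 0.0, -89.9]
wrist_force: [0.7, 0.2, -0.5]
width: 0.996
time: 25.38
eef_pos: [0.4906, 0.3291, 0.1594]
eef_rot: [180.0, -0.0, -89.9]
wrist_force: [0.5, -0.2, 1.1]
width: 0.999
25.38 pos [0.4906 0.3291 0.1594] rot [180.   -0.  -89.9] F [ 0.5 -0.2  1.1] w 0.999
[274.37499655 223.46562172]
```

View pics/w18.png

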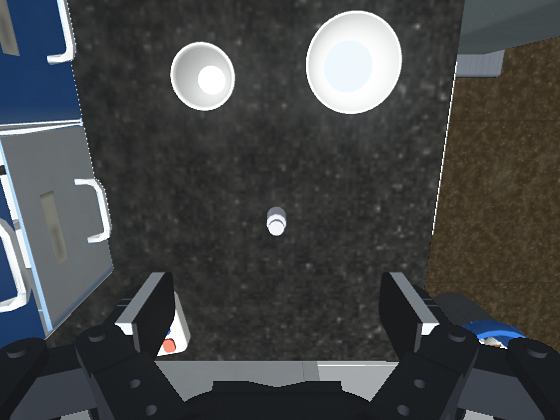

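View pics/s18.png

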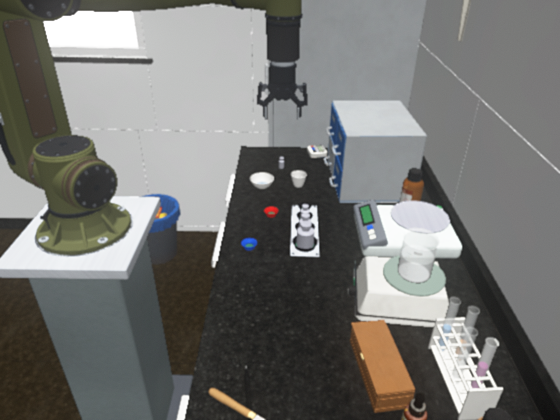

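```bash
python3 - <<'E'
from h import *
m=camera_model("wrist"); print(ray(m,276,228,.036), [ray(m,108,220,z).round(3) for z in (.03,.08,.15)], ray(m,185,345,.02))
E
```

```text
[0.48992734 0.3506528  0.036     ] [array([0.627, 0.346, 0.03 ]), array([0.602, 0.329, 0.08 ]), array([0.566, 0.305, 0.15 ])] [0.57655567 0.47496355 0.02      ]
```

```bash
python3 -m inch '[[-0.01,0,0.02,0,0,0],[-0.02,0,0.05,0,0,0],[-0.0205,0,0.08,0,0,0],[-0.0205,0,0.105,0,0,0],[-0.0205,0,0.12,0,0,0],[-0.0205,0,0.12,0,0,0],[-0.0205,0,0.12,0,0,0]]'
python3 - <<'E'
from h import *
s=st();m,a=snap("wrist","w19.png")
print(proj(m,(.490,.350,.036)))
E
```

```text
time: 26.07
eef_pos: [0.491, 0.3481, 0.0393]
eef_rot: [180.0, -0.1, -90.0]
wrist_force: [0.2, 0.1, 1.1]
width: 0.999
26.07 pos [0.491  0.3481 0.0393] rot [ 1.8e+02 -1.0e-01 -9.0e+01] F [0.2 0.1 1.1] w 0.999
[275.52698578 275.57331235]
```

View pics/w19.png

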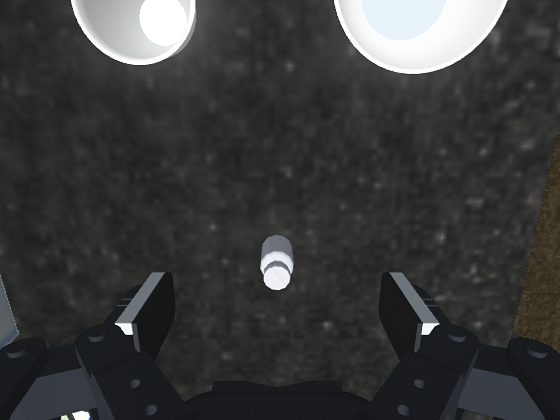

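```bash
python3 -m inch '[[-0.0015,0,0.012,0,0,0],[-0.0015,0,0.02,0,0,0],[-0.0015,0,0.025,0,0,0],[-0.0015,0,0.0263,0,0,0],[-0.0015,0,0.0263,0,0,0],[-0.0015,0,0.0263,0,0,0]]'
python3 -m inch '[[0,0,0,0,0,0],[0,0,0,0,0,0],[0,0,0,0,0,0],[0,0,0,0,0,0],[0,0,0,0,0,0],[0,0,0,0,0,0],[0,0,0,0,0,0],[0,0,0,0,0,0],[0,0,0,0,0,0],[0,0,0,0,0,0]]' -1 25
```

```text
time: 26.62
eef_pos: [0.4908, 0.3509, 0.0131]
eef_rot: [-180.0, -0.0, -89.9]
wrist_force: [0.5, -0.2, 0.5]
width: 1.0
time: 27.45
eef_pos: [0.4907, 0.3509, 0.0131]
eef_rot: [-180.0, 0.0, -89.9]
wrist_force: [0.2, -0.4, 1.1]
width: 0.183
```

```bash
python3 - <<'E'
from h import *
st();m,a=snap("wrist","w20.png")
E
```

```text
27.45 pos [0.4907 0.3509 0.0131] rot [-180.     0.   -89.9] F [ 0.2 -0.4  1.1] w 0.183
```

View pics/w20.png

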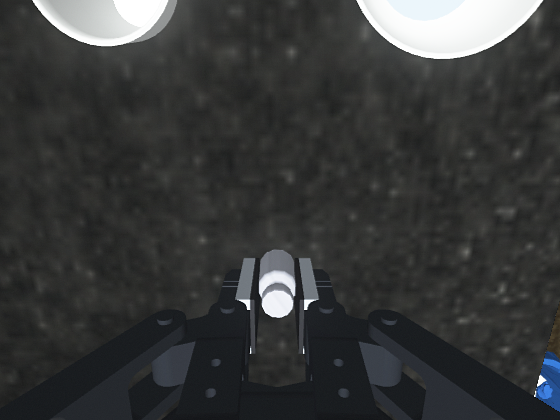

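```bash
python3 -m inch '[[0,0,-0.003,0,0,0],[0,0,-0.008,0,0,0],[0,0,-0.015,0,0,0],[0,0,-0.025,0,0,0],[0,0,-0.04,0,0,0],[0,0,-0.06,0,0,0],[0,0,-0.08,0,0,0],[0,0,-0.095,0,0,0],[0,0,-0.1,0,0,0],[0,0,-0.1,0,0,0]]'
python3 -m inch '[[0.008,-0.002,0,0,0,0],[0.03,-0.008,0,0,0,0],[0.065,-0.017,0,0,0,0],[0.1,-0.026,0,0,0,0],[0.135,-0.035,0,0,0,0],[0.17,-0.044,0,0,0,0],[0.205,-0.053,0,0,0,0],[0.235,-0.062,0,0,0,0],[0.252,-0.066,0,0,0,0],[0.257,-0.0665,0,0,0,0]]'
python3 -m inch '[[0,0,0,0,0,0],[0,0,0.01,0,0,0],[0,0,0.03,0,0,0],[0,0,0.05,0,0,0],[0,0,0.06,0,0,0],[0,0,0.068,0,0,0],[0,0,0.07,0,0,0],[0,0,0.07,0,0,0],[0,0,0.07,0,0,0]]'
python3 - <<'E'
from h import *
st();m,a=snap("wrist","w21.png");cv2.imwrite("pics/w21c.png",cv2.resize(cv2.cvtColor(a,cv2.COLOR_RGB2BGR)[165:315,195:355],None,fx=5,fy=5,interpolation=cv2.INTER_CUBIC))
E
```

```text
time: 28.33
eef_pos: [0.4913, 0.3516, 0.1153]
eef_rot: [-179.9, 0.2, -89.9]
wrist_force: [0.2, 0.9, -0.1]
width: 0.177
time: 29.17
eef_pos: [0.557, 0.0905, 0.1113]
eef_rot: [179.9, -0.1, -90.1]
wrist_force: [-0.4, -0.1, -0.2]
width: 0.178
time: 29.92
eef_pos: [0.5579, 0.0943, 0.0438]
eef_rot: [-179.9, 0.0, -89.9]
wrist_force: [0.3, -0.2, 0.4]
width: 0.181
29.92 pos [0.5579 0.0943 0.0438] rot [-179.9    0.   -89.9] F [ 0.3 -0.2  0.4] w 0.181
```

View pics/w21c.png

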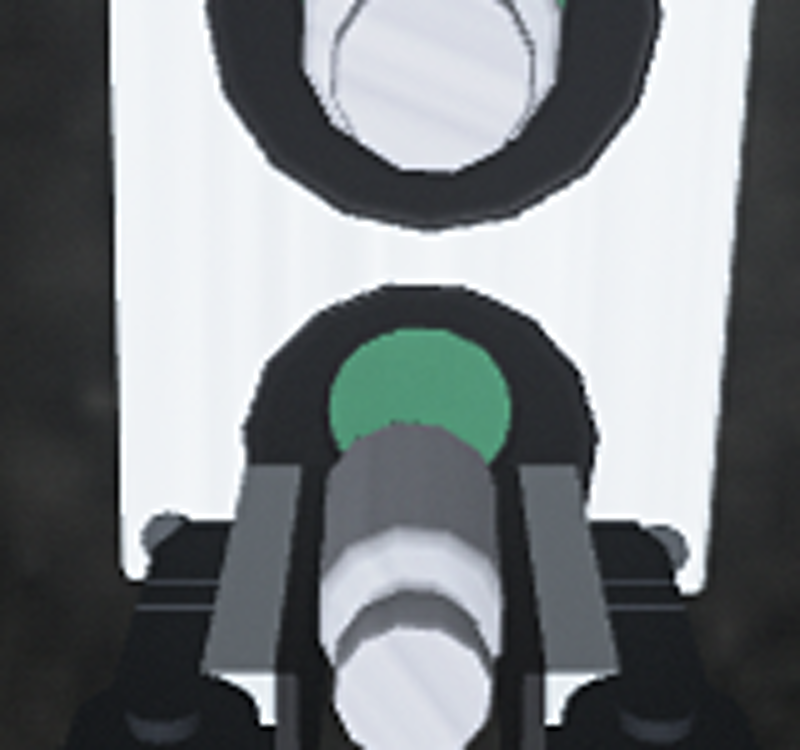

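View pics/w21.png

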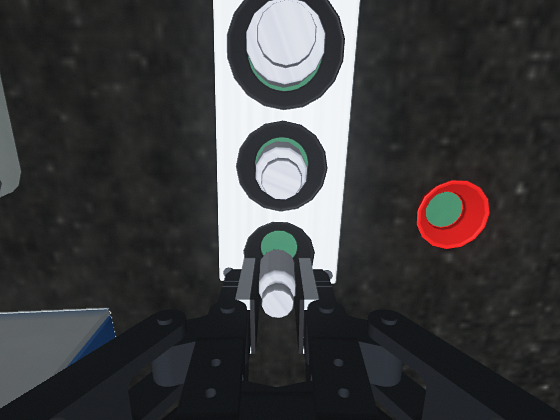

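```bash
python3 - <<'E'
from h import *
m=camera_model("wrist")
print(ray(m,195+411/5,165+423/5,.0307)[:2]+[0,.0085], ray(m,195+420/5,165+328/5,.007)[:2]+[0,.0105])
E
```

```text
[0.55629255 0.09613641] [0.55531318 0.09728636]
```

```bash
python3 -m inch '[[-0.001,0.001,0.004,0,0,0],[-0.001,0.001,0.009,0,0,0],[-0.001,0.001,0.013,0,0,0],[-0.001,0.001,0.016,0,0,0],[-0.001,0.001,0.019,0,0,0],[-0.001,0.001,0.021,0,0,0],[-0.001,0.001,0.0215,0,0,0],[-0.001,0.001,0.0215,0,0,0]]'
python3 - <<'E'
from h import *
st();m,a=snap("wrist","w22.png");cv2.imwrite("pics/w22c.png",cv2.resize(cv2.cvtColor(a,cv2.COLOR_RGB2BGR)[165:315,195:355],None,fx=5,fy=5,interpolation=cv2.INTER_CUBIC))
E
```

```text
time: 30.63
eef_pos: [0.5563, 0.0948, 0.0212]
eef_rot: [180.0, -0.0, -89.9]
wrist_force: [0.2, -0.7, -0.5]
width: 0.184
30.63 pos [0.5563 0.0948 0.0212] rot [180.   -0.  -89.9] F [ 0.2 -0.7 -0.5] w 0.184
```

View pics/w22c.png

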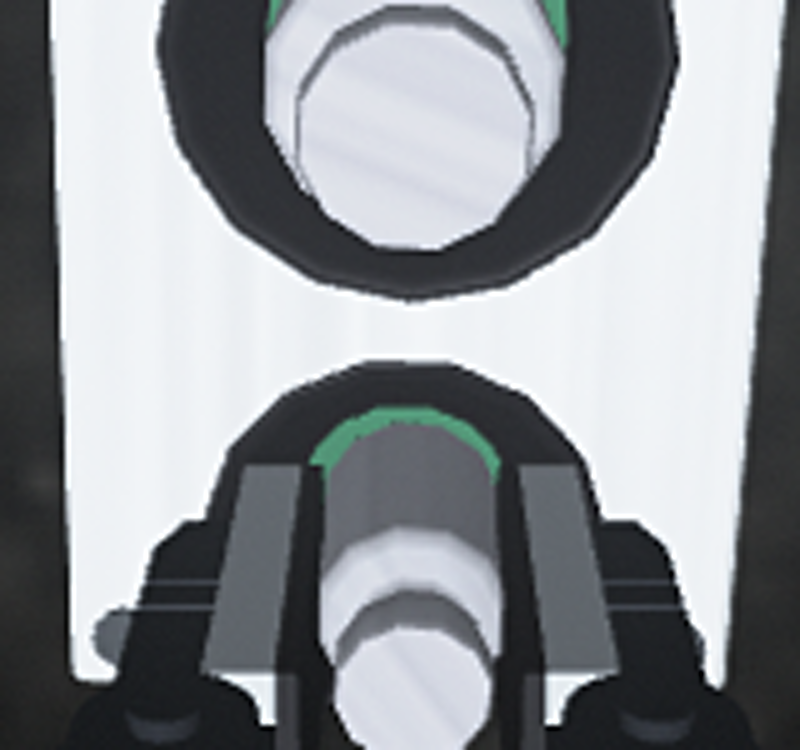

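```bash
python3 -m inch '[[-0.0003,-0.0005,0.0005,0,0,0],[-0.0003,-0.0005,0.001,0,0,0],[-0.0003,-0.0005,0.001,0,0,0]]';python3 -m inch '[[0,0,0.0005,0,0,0],[0,0,0.0007,0,0,0],[0,0,0.0007,0,0,0]]'
```

```text
time: 30.93
eef_pos: [0.5569, 0.0952, 0.0204]
eef_rot: [-180.0, -0.0, -90.0]
wrist_force: [0.9, -0.8, -0.1]
width: 0.183
time: 31.18
eef_pos: [0.5571, 0.0953, 0.0201]
eef_rot: [-180.0, -0.0, -89.9]
wrist_force: [-0.8, 0.1, 0.2]
width: 0.181
```

```bash
python3 -m inch '[[0,0,0.0004,0,0,0],[0,0,0.0005,0,0,0],[0,0,0.0005,0,0,0]]'
```

```text
time: 31.43
eef_pos: [0.5572, 0.0953, 0.02]
eef_rot: [-179.9, -0.0, -89.9]
wrist_force: [-2.2, -0.3, 4.4]
width: 0.177
```

Contact with the floor. Release, retreat, and look at the whole plate.

```bash
python3 -m inch '[[0,0,0,0,0,0],[0,0,0,0,0,0],[0,0,0,0,0,0],[0,0,0,0,0,0],[0,0,0,0,0,0],[0,0,0,0,0,0]]' 1
python3 -m inch '[[0,0,-0.01,0,0,0],[0,0,-0.03,0,0,0],[0,0,-0.06,0,0,0],[0,0,-0.09,0,0,0],[0,0,-0.12,0,0,0],[-0.03,0.01,-0.15,0,0,0],[-0.06,0.02,-0.17,0,0,0],[-0.1,0.03,-0.18,0,0,0],[-0.1,0.03,-0.18,0,0,0],[-0.1,0.03,-0.18,0,0,0]]'
python3 - <<'E'
from h import *
s=st();m,a=snap("wrist","w23.png");ms,b=snap("side","s23.png");mt,c=snap("top","t23.png")
bb=cv2.cvtColor(b,cv2.COLOR_RGB2BGR);aa=cv2.cvtColor(a,cv2.COLOR_RGB2BGR)
cv2.imwrite("pics/s23c.png",cv2.resize(bb[150:270,240:360],(600,600),interpolation=cv2.INTER_CUBIC))
# expected knob tops when seated
for z,x,y in [(.069,.5527,-.0645),(.053,.5547,-.0027),(.047,.5562,.0489),(.043,.5572,.0953)]: print(proj(m,(x,y,z)).round(1), (proj(ms,(x,y,z))-[240,150])*5)
E
```

```text
time: 31.93
eef_pos: [0.5568, 0.0952, 0.019]
eef_rot: [180.0, -0.0, -89.9]
wrist_force: [0.3, -0.5, -0.1]
width: 0.99
time: 32.77
eef_pos: [0.5265, 0.1971, 0.2008]
eef_rot: [-179.9, 0.1, -89.8]
wrist_force: [0.0, -0.2, -0.9]
width: 1.0
32.77 pos [0.5265 0.1971 0.2008] rot [-1.799e+02  1.000e-01 -8.980e+01] F [ 0.  -0.2 -0.9] w 1.0
[ 231.6 -233.2] [324.06773035 362.53504987]
[234.6 -91.3] [322.69632294 319.02972507]
[235.7  -2.9] [321.8955688  274.08287976]
[236.8  65. ] [320.6781906  234.37238327]
```

View pics/w23.png

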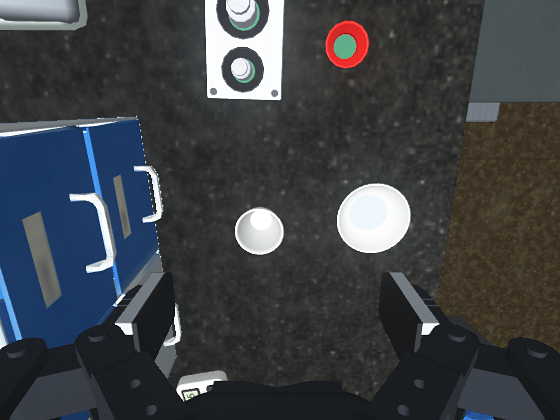

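View pics/s23c.png

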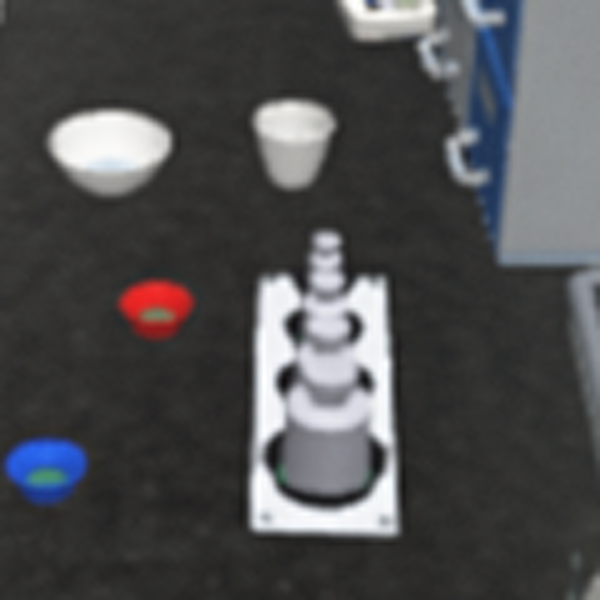

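View pics/t23.png

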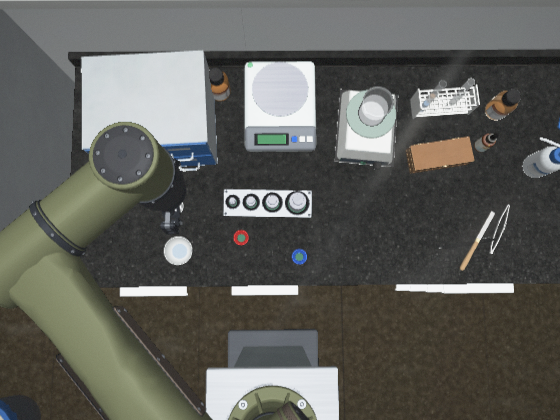

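```bash
python3 - <<'E'
import cv2
a=cv2.imread("pics/w23.png");c=cv2.imread("pics/t23.png")
x=cv2.resize(a[0:110,195:295],(400,440),interpolation=cv2.INTER_CUBIC);y=cv2.resize(c[180:225,215:320],(800,343),interpolation=cv2.INTER_CUBIC)
cv2.imwrite("pics/f1.png",x);cv2.imwrite("pics/f2.png",y)
E
```

```text
(no output)
```

View pics/f1.png

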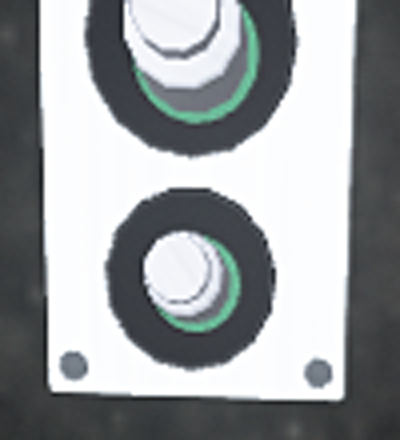

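View pics/f2.png

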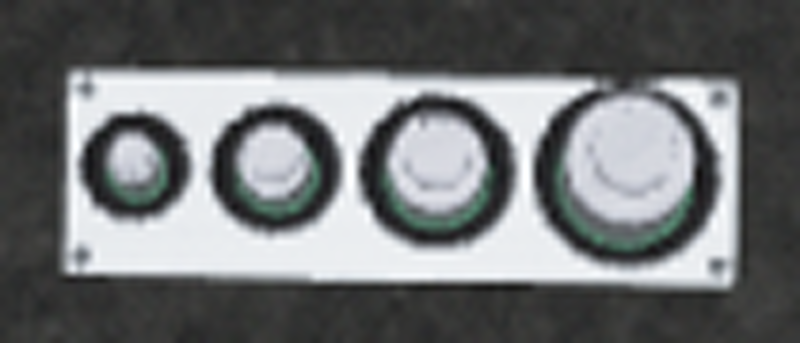

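All four stand upright in the green-floored seats, and the arm is clear. Handing in.

```bash
python3 -c "
from bench import *
print(hand_in())"
```

```text
the job is handed in; nothing more can be done
None
```

I put all four weights back in their own seats, 500, 200, 100 and then 50 g, and handed the job in at about 33 s of the 96 s limit. I lowered each one slowly until the wrist force showed it on the seat floor, at the height worked out for a fully seated weight, and only then opened the gripper.

**Final pictures:** In the last top, side and wrist pictures all four weights stand upright with a green ring of floor round each foot. The row runs from largest to smallest, and the crucible and dish stand where they were. The gripper was open and clear of everything, about 0.2 m up.

**Checks that disagreed:**
- The cameras and the measured tool position disagreed by 2–4 mm, so I made small sideways corrections at each seat from wrist-camera close-ups.
- In the final side view the 50 g knob showed about 1 pixel from its predicted spot, and in the wrist view about 4 pixels. I put this down to calibration error rather than a bad seating.
- In the final wrist view, the 500 g and 200 g weights were out of the frame, so I checked those two only in the top and side pictures.

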